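# Rake a heap of cut root into an even layer on a drying tray

### The arm

A 6-joint arm with a two-finger parallel gripper is mounted at the origin on the work surface. World frame = base frame: x ahead of the robot, y to its left, z up, the work surface at z = 0. Lengths are in m, angles in rad, forces in N, time in s.
With the tool pointing down it reaches from about 0.3 to 0.775 m from the base axis. Payload 14.6 kg.
Tool frame: the origin (TCP) lies at the very end of the fingers, on their centre line; the grasp point (between the pads) lies 19 mm behind it; x points along the fingers, y is the direction in which the jaws open and shut, and the axes are right-handed (so a half turn about x gives the same grasp; the last joint's range is limited). The gripper opens to 94 mm and grips with 3 to 60 N. Pads are 16 mm wide; open, the fingers measure 119 mm over their backs; the gripper's body (75 mm by 177 mm) begins 78 mm behind the grasp point.
Start: joints at [1.195, 0.3, 1.521, -0, 1.321, -0.067], TCP at [0.167, 0.524, 0.17] pointing down, gripper open.
Joint ranges: [-3.03, 3.03], [-0.79, 2.21], [0.23, 2.52], [-1.04, 4.18], [0, 3.07], [-2.55, 2.55]. Speed limits (rad/s): [2.22, 2.22, 2.57, 3.14, 3.14, 3.14].

### API

Orientations are given as [roll, pitch, yaw] about the fixed x, y, z axes, in that order (R = Rz(yaw) Ry(pitch) Rx(roll)).
In Python, from station import ctrl, viewer, hand_in gives the robot as it stands. The module is installed in compiled form; this text tells all that it offers.
- The arm moves only by the tool play_rows, never from a script. Its argument "deltas" is a list that holds one entry, the list of rows, each a list of 7 numbers: the shift along the tool's x, y, z in mm, then the turn, a rotation vector about the tool's x, y, z in rad, then the finger opening in mm, from 0 to 94. In form: [[[dx, dy, dz, ax, ay, az, gripper], ...]]. A call has 1 to 10 rows; each row shifts and turns the commanded pose from where the row before left it, along the tool's axes as they then stand; what a row does not reach is not made up. A row lasts 1/10 s, in which the tool goes at most 50 mm and 8.59 degrees, less where a joint would pass 70% of its speed; a pose out of reach is approached as far as the arm can. A call with a gripper value outside its range is refused whole. The fingers move at their own pace and stop on an object; "grip_force" is the grip in N (left out, the last holds). Time passes only in rows, so rows that do not move let the fingers close. It gives the time, the measured TCP pose, the force and the opening at its end, in the units of the state.
- ctrl.get_obs(): the state, without advancing time (a new reading comes with each control period).
- viewer.camera(name): name is "side" or "top"; returns a dict with "img" (420x560x3 uint8, red, green, blue), "fx", "fy", "cx", "cy" (pixels), "rvec" (rotation vector, rad) and "tvec" (3), from world to camera coordinates, as OpenCV has them. Camera axes: x right, y down, z forward; pixel columns grow to the right and rows downward; lengths in m; the calibration is good to about 2 mm. A picture is of the moment at which its call begins. There is no depth.
- hand_in(): hands the job in, once; it reports no verdict.
The state is a dict: "time_s": time; "qpos": joint angles; "joint_vel": joint speeds; "tau": joint torques, N m; "ee_pos": TCP position; "eef_rot": TCP orientation; "force": force on the tool from outside, world axes, zero at the start; "moment": the same for the moment, N m; "grip_width": finger opening in m.
Only numpy, scipy, OpenCV 4.12 (cv2) and the standard library are available. Lean on these libraries where they do the work, as an engineer would, in place of code of your own. Each camera call takes 0.05 s, during which the arm holds its last target.

### The job

The cut root pieces have been tipped in a heap on the mesh of the drying tray: take the rake from its rest and, with its tines riding lightly on the mesh without straining it, rake the pieces out over the whole length of the tray into one even layer, so that each third of the length has at least two pieces and none lies on top of another. Move the pieces with the rake only, keep all eight in the tray, and leave the two jars and the mortar where they stand. Then lay the rake back on its rest, handle in the saddle and tines down on the bench.

Things in the scene. Friction and masses are not known exactly. Their poses are not given: they have to be found in the camera images.
- tray: drying tray, fixed: beech frame 392 x 182 mm outside, 360 x 150 mm inside, 16 mm thick, rim 50 mm above the bench, its floor a woven steel mesh. Origin on the bench under the tray's middle; y = along the 360 mm length (the thirds meet at y = -60 and +60 mm), x = across, z up
- mesh_new (a point): point of the frame at the tray's middle, 24 mm above the bench, where the top of the mesh was when new. The mesh has since sagged 0 to 9 mm below this, staying level, by an amount not measured: feel for it. It gives about 1 mm for every 6 N, springs back, and is strained if the rake presses on the tray with more than 10 N
- rake: small hand rake, 0.2 kg, loose, lying level on its rest. Origin on the handle's axis at its grip point; x = along the handle to the head, y = along the head, z up. Wooden handle 20 mm wide (y), 26 mm high (z), from x = -75 to +35 mm; a steel swan neck drops to the head bar, 80 mm wide (y), 7 mm thick, at x = 65 mm, z = -33 to -45 mm
- rake_tips (a point): middle of the row of tine tips, at (65, 0, -75) mm in the rake's frame: four straight steel tines 5 mm thick point down from the head bar, 24 mm apart (outer ones at y = -36 and +36 mm), with rounded tips; they rake both ways
- rake_butt (a point): point on the handle's axis near its butt, at (-60, 0, 0) mm in the rake's frame; lies in the saddle of the rest
- rest: rake rest, fixed: steel foot plate 50 x 70 mm with a 46 mm wide upright carrying an open-topped saddle, 24 mm long (x); origin on the bench under the saddle; x = the way the rake's head points, z up. Saddle floor 62 mm above the bench, about 41 mm wide between cheeks that lean outwards and rise 18 mm above it
- rest_saddle (a point): middle of the saddle, 75 mm above the bench, where the handle's axis runs (rake_butt comes here) when the rake lies on the rest with its tine tips on the bench
- piece1: a cut piece of dried root, light brown, a rough block about 32 x 28 x 20 mm with worn edges, 18 g; origin inside it but up to 5 mm off its true middle, so its pose does not tell exactly what it lies on; x along its 32 mm, z along its 20 mm; it may lie on any side; all eight are alike
- piece2: a cut piece of dried root, light brown, a rough block about 32 x 28 x 20 mm with worn edges, 18 g; origin inside it but up to 5 mm off its true middle, so its pose does not tell exactly what it lies on; x along its 32 mm, z along its 20 mm; it may lie on any side; all eight are alike
- piece3: a cut piece of dried root, light brown, a rough block about 32 x 28 x 20 mm with worn edges, 18 g; origin inside it but up to 5 mm off its true middle, so its pose does not tell exactly what it lies on; x along its 32 mm, z along its 20 mm; it may lie on any side; all eight are alike
- piece4: a cut piece of dried root, light brown, a rough block about 32 x 28 x 20 mm with worn edges, 18 g; origin inside it but up to 5 mm off its true middle, so its pose does not tell exactly what it lies on; x along its 32 mm, z along its 20 mm; it may lie on any side; all eight are alike
- piece5: a cut piece of dried root, light brown, a rough block about 32 x 28 x 20 mm with worn edges, 18 g; origin inside it but up to 5 mm off its true middle, so its pose does not tell exactly what it lies on; x along its 32 mm, z along its 20 mm; it may lie on any side; all eight are alike
- piece6: a cut piece of dried root, light brown, a rough block about 32 x 28 x 20 mm with worn edges, 18 g; origin inside it but up to 5 mm off its true middle, so its pose does not tell exactly what it lies on; x along its 32 mm, z along its 20 mm; it may lie on any side; all eight are alike
- piece7: a cut piece of dried root, light brown, a rough block about 32 x 28 x 20 mm with worn edges, 18 g; origin inside it but up to 5 mm off its true middle, so its pose does not tell exactly what it lies on; x along its 32 mm, z along its 20 mm; it may lie on any side; all eight are alike
- piece8: a cut piece of dried root, light brown, a rough block about 32 x 28 x 20 mm with worn edges, 18 g; origin inside it but up to 5 mm off its true middle, so its pose does not tell exactly what it lies on; x along its 32 mm, z along its 20 mm; it may lie on any side; all eight are alike
- amber_jar: bystander: amber glass stoppered jar, 68 mm diameter, 115 mm tall, loose; origin in the middle of its underside
- white_jar: bystander: white ceramic jar, 60 mm diameter, 75 mm tall, loose; origin in the middle of its underside
- mortar: bystander: white ceramic mortar with its pestle in it, 120 mm diameter at the rim, 95 mm tall with the pestle, loose; origin in the middle of its underside
Not all that is in view belongs to the job. What is shaped like the piece4 but black or red is not meant.

How it is judged:
On the way, in this order (a step that is already met when the one before it is completed fails the run):
1. the rake is lifted off its rest (height (world z) of rake_tips above 0.05 m), for 0.1 s.
2. the rake is drawn along in the tray with its tines riding on the mesh (y of rake_tips in the frame of tray between -0.18 and 0.18 m and x of rake_tips in the frame of tray between -0.075 and 0.075 m and z of rake_tips in the frame of tray below 0.027 m and contact force between rake and tray above 0.5 N and linear speed of rake above 0.015 m/s), for 0.5 s.
At the end, for the whole second after the job is handed in: All eight pieces lie still in the tray, each resting on the tray itself, none on top of others; at least two have their middles in each third of the tray's length; the rake lies still and level on its rest: rake_butt within 28 mm of rest_saddle, tine tips within 10 mm of the bench (x of piece1 in the frame of tray between -0.075 and 0.075 m and y of piece1 in the frame of tray between -0.18 and 0.18 m and z of each of piece1, piece2, piece3, piece4, piece5, piece6, piece7, piece8 in the frame of tray below 0.046 m and contact force between each of piece1, piece2, piece3, piece4, piece5, piece6, piece7, piece8 and tray above 0.02 N and linear speed of each of piece1, piece2, piece3, piece4, piece5, piece6, piece7, piece8, rake below 0.03 m/s and x of piece2 in the frame of tray between -0.075 and 0.075 m and y of piece2 in the frame of tray between -0.18 and 0.18 m and x of piece3 in the frame of tray between -0.075 and 0.075 m and y of piece3 in the frame of tray between -0.18 and 0.18 m and x of piece4 in the frame of tray between -0.075 and 0.075 m and y of piece4 in the frame of tray between -0.18 and 0.18 m and x of piece5 in the frame of tray between -0.075 and 0.075 m and y of piece5 in the frame of tray between -0.18 and 0.18 m and x of piece6 in the frame of tray between -0.075 and 0.075 m and y of piece6 in the frame of tray between -0.18 and 0.18 m and x of piece7 in the frame of tray between -0.075 and 0.075 m and y of piece7 in the frame of tray between -0.18 and 0.18 m and x of piece8 in the frame of tray between -0.075 and 0.075 m and y of piece8 in the frame of tray between -0.18 and 0.18 m and (y of piece2 in the frame of tray below -0.06 m or y of piece3 in the frame of tray below -0.06 m or y of piece4 in the frame of tray below -0.06 m or y of piece5 in the frame of tray below -0.06 m or y of piece6 in the frame of tray below -0.06 m or y of piece7 in the frame of tray below -0.06 m or y of piece8 in the frame of tray below -0.06 m) and (y of piece1 in the frame of tray below -0.06 m or y of piece3 in the frame of tray below -0.06 m or y of piece4 in the frame of tray below -0.06 m or y of piece5 in the frame of tray below -0.06 m or y of piece6 in the frame of tray below -0.06 m or y of piece7 in the frame of tray below -0.06 m or y of piece8 in the frame of tray below -0.06 m) and (y of piece1 in the frame of tray below -0.06 m or y of piece2 in the frame of tray below -0.06 m or y of piece4 in the frame of tray below -0.06 m or y of piece5 in the frame of tray below -0.06 m or y of piece6 in the frame of tray below -0.06 m or y of piece7 in the frame of tray below -0.06 m or y of piece8 in the frame of tray below -0.06 m) and (y of piece1 in the frame of tray below -0.06 m or y of piece2 in the frame of tray below -0.06 m or y of piece3 in the frame of tray below -0.06 m or y of piece5 in the frame of tray below -0.06 m or y of piece6 in the frame of tray below -0.06 m or y of piece7 in the frame of tray below -0.06 m or y of piece8 in the frame of tray below -0.06 m) and (y of piece1 in the frame of tray below -0.06 m or y of piece2 in the frame of tray below -0.06 m or y of piece3 in the frame of tray below -0.06 m or y of piece4 in the frame of tray below -0.06 m or y of piece6 in the frame of tray below -0.06 m or y of piece7 in the frame of tray below -0.06 m or y of piece8 in the frame of tray below -0.06 m) and (y of piece1 in the frame of tray below -0.06 m or y of piece2 in the frame of tray below -0.06 m or y of piece3 in the frame of tray below -0.06 m or y of piece4 in the frame of tray below -0.06 m or y of piece5 in the frame of tray below -0.06 m or y of piece7 in the frame of tray below -0.06 m or y of piece8 in the frame of tray below -0.06 m) and (y of piece1 in the frame of tray below -0.06 m or y of piece2 in the frame of tray below -0.06 m or y of piece3 in the frame of tray below -0.06 m or y of piece4 in the frame of tray below -0.06 m or y of piece5 in the frame of tray below -0.06 m or y of piece6 in the frame of tray below -0.06 m or y of piece8 in the frame of tray below -0.06 m) and (y of piece1 in the frame of tray below -0.06 m or y of piece2 in the frame of tray below -0.06 m or y of piece3 in the frame of tray below -0.06 m or y of piece4 in the frame of tray below -0.06 m or y of piece5 in the frame of tray below -0.06 m or y of piece6 in the frame of tray below -0.06 m or y of piece7 in the frame of tray below -0.06 m) and (y of piece2 in the frame of tray between -0.06 and 0.06 m or y of piece3 in the frame of tray between -0.06 and 0.06 m or y of piece4 in the frame of tray between -0.06 and 0.06 m or y of piece5 in the frame of tray between -0.06 and 0.06 m or y of piece6 in the frame of tray between -0.06 and 0.06 m or y of piece7 in the frame of tray between -0.06 and 0.06 m or y of piece8 in the frame of tray between -0.06 and 0.06 m) and (y of piece1 in the frame of tray between -0.06 and 0.06 m or y of piece3 in the frame of tray between -0.06 and 0.06 m or y of piece4 in the frame of tray between -0.06 and 0.06 m or y of piece5 in the frame of tray between -0.06 and 0.06 m or y of piece6 in the frame of tray between -0.06 and 0.06 m or y of piece7 in the frame of tray between -0.06 and 0.06 m or y of piece8 in the frame of tray between -0.06 and 0.06 m) and (y of piece1 in the frame of tray between -0.06 and 0.06 m or y of piece2 in the frame of tray between -0.06 and 0.06 m or y of piece4 in the frame of tray between -0.06 and 0.06 m or y of piece5 in the frame of tray between -0.06 and 0.06 m or y of piece6 in the frame of tray between -0.06 and 0.06 m or y of piece7 in the frame of tray between -0.06 and 0.06 m or y of piece8 in the frame of tray between -0.06 and 0.06 m) and (y of piece1 in the frame of tray between -0.06 and 0.06 m or y of piece2 in the frame of tray between -0.06 and 0.06 m or y of piece3 in the frame of tray between -0.06 and 0.06 m or y of piece5 in the frame of tray between -0.06 and 0.06 m or y of piece6 in the frame of tray between -0.06 and 0.06 m or y of piece7 in the frame of tray between -0.06 and 0.06 m or y of piece8 in the frame of tray between -0.06 and 0.06 m) and (y of piece1 in the frame of tray between -0.06 and 0.06 m or y of piece2 in the frame of tray between -0.06 and 0.06 m or y of piece3 in the frame of tray between -0.06 and 0.06 m or y of piece4 in the frame of tray between -0.06 and 0.06 m or y of piece6 in the frame of tray between -0.06 and 0.06 m or y of piece7 in the frame of tray between -0.06 and 0.06 m or y of piece8 in the frame of tray between -0.06 and 0.06 m) and (y of piece1 in the frame of tray between -0.06 and 0.06 m or y of piece2 in the frame of tray between -0.06 and 0.06 m or y of piece3 in the frame of tray between -0.06 and 0.06 m or y of piece4 in the frame of tray between -0.06 and 0.06 m or y of piece5 in the frame of tray between -0.06 and 0.06 m or y of piece7 in the frame of tray between -0.06 and 0.06 m or y of piece8 in the frame of tray between -0.06 and 0.06 m) and (y of piece1 in the frame of tray between -0.06 and 0.06 m or y of piece2 in the frame of tray between -0.06 and 0.06 m or y of piece3 in the frame of tray between -0.06 and 0.06 m or y of piece4 in the frame of tray between -0.06 and 0.06 m or y of piece5 in the frame of tray between -0.06 and 0.06 m or y of piece6 in the frame of tray between -0.06 and 0.06 m or y of piece8 in the frame of tray between -0.06 and 0.06 m) and (y of piece1 in the frame of tray between -0.06 and 0.06 m or y of piece2 in the frame of tray between -0.06 and 0.06 m or y of piece3 in the frame of tray between -0.06 and 0.06 m or y of piece4 in the frame of tray between -0.06 and 0.06 m or y of piece5 in the frame of tray between -0.06 and 0.06 m or y of piece6 in the frame of tray between -0.06 and 0.06 m or y of piece7 in the frame of tray between -0.06 and 0.06 m) and (y of piece2 in the frame of tray above 0.06 m or y of piece3 in the frame of tray above 0.06 m or y of piece4 in the frame of tray above 0.06 m or y of piece5 in the frame of tray above 0.06 m or y of piece6 in the frame of tray above 0.06 m or y of piece7 in the frame of tray above 0.06 m or y of piece8 in the frame of tray above 0.06 m) and (y of piece1 in the frame of tray above 0.06 m or y of piece3 in the frame of tray above 0.06 m or y of piece4 in the frame of tray above 0.06 m or y of piece5 in the frame of tray above 0.06 m or y of piece6 in the frame of tray above 0.06 m or y of piece7 in the frame of tray above 0.06 m or y of piece8 in the frame of tray above 0.06 m) and (y of piece1 in the frame of tray above 0.06 m or y of piece2 in the frame of tray above 0.06 m or y of piece4 in the frame of tray above 0.06 m or y of piece5 in the frame of tray above 0.06 m or y of piece6 in the frame of tray above 0.06 m or y of piece7 in the frame of tray above 0.06 m or y of piece8 in the frame of tray above 0.06 m) and (y of piece1 in the frame of tray above 0.06 m or y of piece2 in the frame of tray above 0.06 m or y of piece3 in the frame of tray above 0.06 m or y of piece5 in the frame of tray above 0.06 m or y of piece6 in the frame of tray above 0.06 m or y of piece7 in the frame of tray above 0.06 m or y of piece8 in the frame of tray above 0.06 m) and (y of piece1 in the frame of tray above 0.06 m or y of piece2 in the frame of tray above 0.06 m or y of piece3 in the frame of tray above 0.06 m or y of piece4 in the frame of tray above 0.06 m or y of piece6 in the frame of tray above 0.06 m or y of piece7 in the frame of tray above 0.06 m or y of piece8 in the frame of tray above 0.06 m) and (y of piece1 in the frame of tray above 0.06 m or y of piece2 in the frame of tray above 0.06 m or y of piece3 in the frame of tray above 0.06 m or y of piece4 in the frame of tray above 0.06 m or y of piece5 in the frame of tray above 0.06 m or y of piece7 in the frame of tray above 0.06 m or y of piece8 in the frame of tray above 0.06 m) and (y of piece1 in the frame of tray above 0.06 m or y of piece2 in the frame of tray above 0.06 m or y of piece3 in the frame of tray above 0.06 m or y of piece4 in the frame of tray above 0.06 m or y of piece5 in the frame of tray above 0.06 m or y of piece6 in the frame of tray above 0.06 m or y of piece8 in the frame of tray above 0.06 m) and (y of piece1 in the frame of tray above 0.06 m or y of piece2 in the frame of tray above 0.06 m or y of piece3 in the frame of tray above 0.06 m or y of piece4 in the frame of tray above 0.06 m or y of piece5 in the frame of tray above 0.06 m or y of piece6 in the frame of tray above 0.06 m or y of piece7 in the frame of tray above 0.06 m) and distance between rake_butt and rest_saddle below 0.028 m and height (world z) of rake_tips below 0.01 m and angle between rake's own z axis and vertical below 0.15 rad); the robot touches nothing.
It fails at once if the rake presses on the tray or its mesh with more than 10 N (contact force between rake and tray above 10 N).
It fails at once if the gripper or arm touches a root piece (contact force between any of the fingers, the arm and piece1 above 0.3 N or contact force between any of the fingers, the arm and piece2 above 0.3 N or contact force between any of the fingers, the arm and piece3 above 0.3 N or contact force between any of the fingers, the arm and piece4 above 0.3 N or contact force between any of the fingers, the arm and piece5 above 0.3 N or contact force between any of the fingers, the arm and piece6 above 0.3 N or contact force between any of the fingers, the arm and piece7 above 0.3 N or contact force between any of the fingers, the arm and piece8 above 0.3 N).
It fails at once if a jar or the mortar is moved by more than 20 mm (distance of any of amber_jar, white_jar, mortar from where it was at the start of the episode above 0.02 m).
It also fails if it takes over 64 s, if anything falls off the work surface, if the arm or the gripper's body presses on something with over 40 N, if the wrist force passes 120 N, or if a joint passes its speed limit or range.

## Working session

There is one attempt and no reset: what is moved stays moved. The work goes in short steps, Python scripts to look and compute and a tool call to move; the robot and the scene stay as the last step left them, time stands still between calls to the robot, and variables do not carry over. Pictures are saved under pics/ and viewed, and the job is handed in when it is done.

Besides the shell and the picture viewer there is one more tool, called as name(argument=value, ...) on one line, values as JSON. play_rows: Moves the arm, as the interface text tells. Its arguments: {"type":"object","properties":{"deltas":{"type":"array","items":{"type":"array","items":{"type":"array","items":{"type":"number"}}}},"grip_force":{"type":"number"}},"required":["deltas"]}

```bash
mkdir -p pics; ls; cat > h.py <<'E'
import numpy as np, cv2
from station import ctrl, viewer, hand_in
def snap(name,fn,crop=None,s=1):
    c=viewer.camera(name); im=c["img"][:,:,::-1].copy()
    np.save(f'/tmp/{fn}.npy',{k:v for k,v in c.items()},allow_pickle=True)
    cv2.imwrite(f'pics/{fn}.png',im)
    return c
def crop(fn,x0,y0,x1,y1,s,out):
    im=cv2.imread(f'pics/{fn}.png')[y0:y1,x0:x1]
    cv2.imwrite(f'pics/{out}.png',cv2.resize(im,None,fx=s,fy=s,interpolation=cv2.INTER_CUBIC))
def load(fn): return np.load(f'/tmp/{fn}.npy',allow_pickle=True).item()
def K(c): return np.array([[c['fx'],0,c['cx']],[0,c['fy'],c['cy']],[0,0,1.]])
def proj(c,P): return cv2.projectPoints(np.array(P,float).reshape(-1,3),np.array(c['rvec'],float),np.array(c['tvec'],float),K(c),None)[0][:,0]
def unproj(c,uv,z):
    R=cv2.Rodrigues(np.array(c['rvec'],float))[0];t=np.array(c['tvec'],float).ravel()
    C=-R.T@t; out=[]
    for u,v in np.array(uv,float).reshape(-1,2):
        d=R.T@np.linalg.solve(K(c),[u,v,1]); out.append(C+d*(z-C[2])/d[2])
    return np.array(out)
def campos(c):
    R=cv2.Rodrigues(np.array(c['rvec'],float))[0];return -R.T@np.array(c['tvec'],float).ravel()
E
python3 - <<'E'
from h import *
for n in('side','top'):
    c=snap(n,n+'0'); print(n,c['fx'],c['cx'],c['cy'],campos(c))
o=ctrl.get_obs();print(o)
E
```

```text
pics
side 401.892058989866 283.9096370686479 199.61818797020237 [ 0.51983905 -0.56638924  0.48476775]
top 520.0255687306701 283.1670583850751 199.8598679887935 [0.34565586 0.09030429 1.02362391]
{'time_s': 0.1, 'qpos': array([ 1.19540035e+00,  3.00433411e-01,  1.52151800e+00, -9.87113119e-06,
        1.32069621e+00, -6.65934285e-02]), 'joint_vel': array([-0.0008343 , -0.00138284, -0.00146596, -0.00111294,  0.0014804 ,
        0.00022885]), 'tau': array([ 1.65845362e-03, -5.32644582e+01, -3.53285372e+01,  7.10114907e-02,
        2.33423850e-02, -5.10081816e-05]), 'ee_pos': array([0.16705699, 0.52372936, 0.16963371]), 'eef_rot': array([-1.62832672,  1.56974132, -1.93712682]), 'force': array([-0.36502558, -0.06921785,  0.46685448]), 'moment': array([0.05240733, 0.00563229, 0.00395422]), 'grip_width': 0.0937021023530996}
```

```bash
sleep 1
```

```text
(no output)
```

View pics/side0.png

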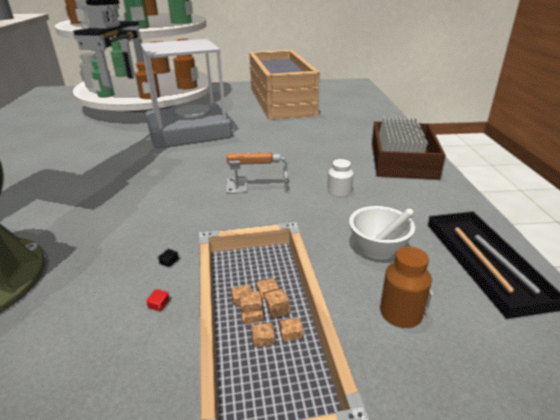

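View pics/top0.png

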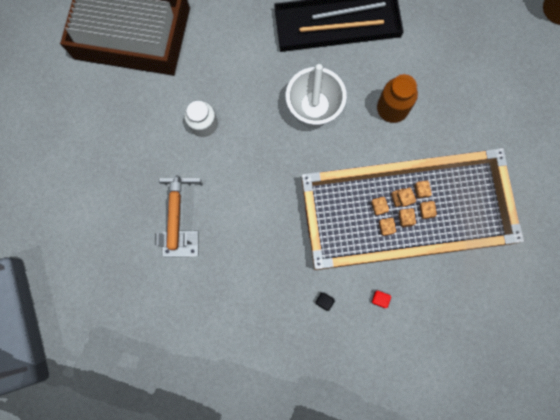

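Top view: rake on the left (handle at about (173,220)), tray on the right with corners (305,175), (503,152), (520,240), (318,267). The heap is in its middle. I'll enlarge both areas.

```bash
python3 - <<'E'
from h import *
crop('top0',290,140,530,280,3.3,'t_tray')
crop('top0',140,160,220,270,5.4,'t_rake')
crop('side0',190,215,370,420,2.9,'s_tray')
crop('side0',210,140,310,205,7,'s_rake')
E
```

```text
(no output)
```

View pics/t_tray.png

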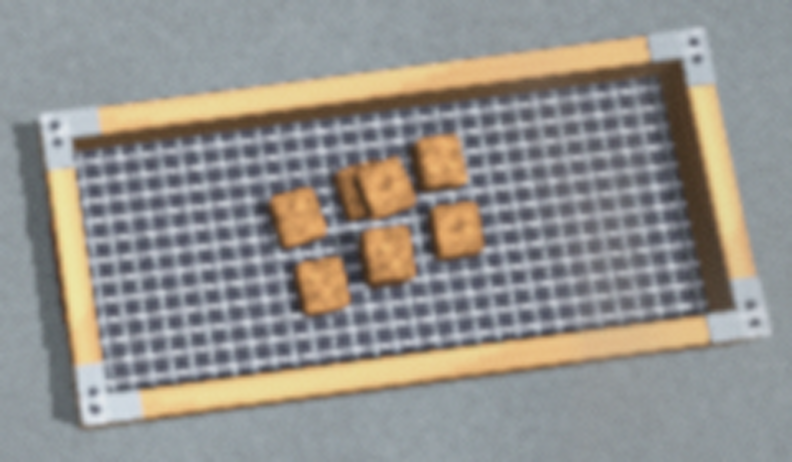

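View pics/t_rake.png

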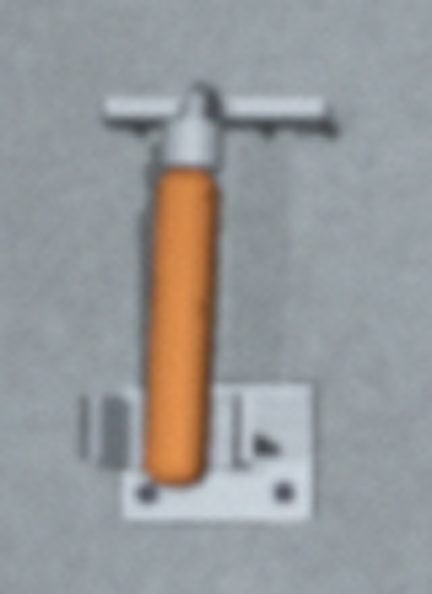

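View pics/s_tray.png

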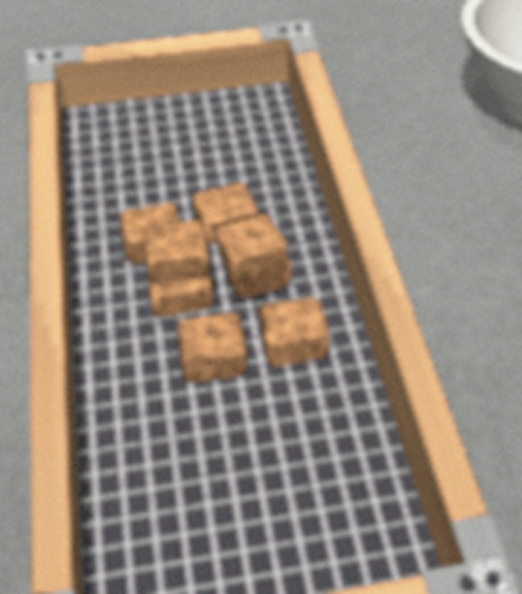

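View pics/s_rake.png

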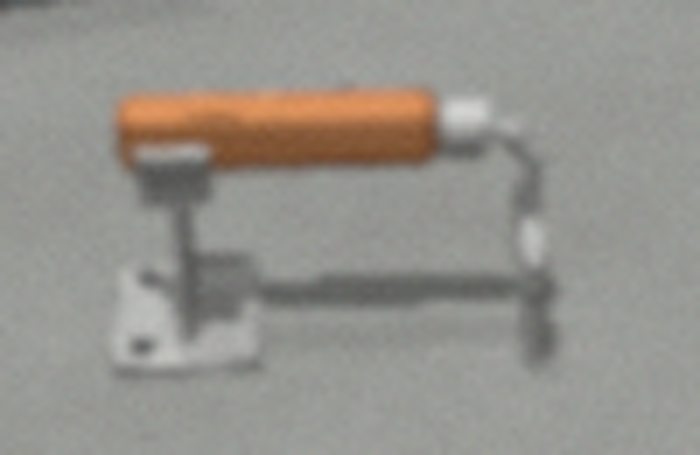

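```bash
cat >> h.py <<'E'
def tray_pose():
    pass
E
python3 - <<'E'
from h import *
c=load('top0'); s=load('side0')
f=lambda p,o,k:[(o[0]+(a+.5)/k-.5,o[1]+(b+.5)/k-.5) for a,b in p]
corn=f([(40,114),(703,28),(770,333),(86,426)],(290,140),3.3)
P=unproj(c,corn,.05); print('corners',P.round(4)); 
for i in range(4): print(np.linalg.norm(P[i]-P[(i+1)%4]))
ctr=P.mean(0); ydir=(P[0]+P[3]-P[1]-P[2]);yaw=np.arctan2(-ydir[0],ydir[1]);print('tray',ctr,yaw)
xd=P[0]+P[1]-P[2]-P[3];print('yaw2',np.arctan2(xd[1],xd[0]))
# side corners
cs=f([(27,50),(307,22)],(190,215),2.9); print('side far corners',unproj(s,cs,.05))
print('proj corners to side',proj(s,P)); 
# rake
k=5.4;o=(140,160)
bar=f([(105,108),(328,108)],o,k); print('bar ends z.042',unproj(c,bar,.042))
h=f([(176,484),(188,170)],o,k); print('handle ends z.088',unproj(c,h,.088))
h=f([(146,470),(208,470),(158,180),(217,180)],o,k); print('handle edges z.075..',unproj(c,h,.08))
ft=f([(125,386),(312,386),(312,519),(123,519)],o,k); print('foot z.003',unproj(c,ft,.003))
sh=f([(120,118),(437,118),(118,98),(437,90)],(210,140),7); print('side handle',proj(s,unproj(c,f([(176,484),(188,170)],o,k),.088)),sh)
# pieces
pc=f([(298,217),(355,190),(385,188),(441,161),(388,255),(457,229),(323,285)],(290,140),3.3)
Rz=np.array([[np.cos(yaw),-np.sin(yaw)],[np.sin(yaw),np.cos(yaw)]])
for z,q in zip([.04,.04,.06,.04,.06,.04,.04],pc):
    p=unproj(c,[q],z)[0]; print(p.round(3),(Rz.T@(p-ctr)[:2]).round(3))
E
```

```text
corners [[ 0.5843  0.065   0.05  ]
 [ 0.6254 -0.3242  0.05  ]
 [ 0.4458 -0.3434  0.05  ]
 [ 0.403   0.0445  0.05  ]]
0.39136464423516876
0.1806366518387855
0.390233966550719
0.18242041014128674
tray [ 0.51463525 -0.13952329  0.05      ] 0.107617690853566
yaw2 0.10921651428567104
side far corners [[0.40443588 0.04845233 0.05      ]
 [0.58536186 0.0648633  0.05      ]]
proj corners to side [[294.96690554 222.25466687]
 [367.12615793 421.89109548]
 [198.84072502 453.85080674]
 [197.97298671 233.19977686]]
bar ends z.042 [[0.5830279  0.3425616  0.042     ]
 [0.58084321 0.26201589 0.042     ]]
handle ends z.088 [[0.44204621 0.30401068 0.088     ]
 [0.54936197 0.30177861 0.088     ]]
handle edges z.075.. [[0.4478558  0.31608657 0.08      ]
 [0.44733192 0.29508149 0.08      ]
 [0.54785735 0.31389743 0.08      ]
 [0.54731334 0.29350764 0.08      ]]
foot z.003 [[0.48731363 0.34285912 0.003     ]
 [0.48556136 0.2739741  0.003     ]
 [0.43682717 0.27357179 0.003     ]
 [0.4385281  0.34256473 0.003     ]]
side handle [[224.91306039 154.33246424]
 [270.62310351 153.02259071]] [(226.71428571428572, 156.42857142857142), (272.0, 156.42857142857142), (226.42857142857142, 153.57142857142858), (272.0, 152.42857142857142)]
[ 0.521 -0.083  0.04 ] [0.013 0.055]
[ 0.536 -0.117  0.04 ] [0.024 0.02 ]
[ 0.533 -0.13   0.06 ] [0.019 0.007]
[ 0.552 -0.168  0.04 ] [ 0.034 -0.033]
[ 0.494 -0.129  0.06 ] [-0.019  0.012]
[ 0.512 -0.175  0.04 ] [-0.007 -0.035]
[ 0.481 -0.095  0.04 ] [-0.029  0.048]
```

```bash
cat >> h.py <<'E'
from scipy.spatial.transform import Rotation as Ro
TC=np.array([0.5146,-0.1395]); TY=0.108
def t2w(x,y):
    c,s=np.cos(TY),np.sin(TY); return np.array([TC[0]+c*x-s*y,TC[1]+s*x+c*y])
def w2t(p):
    d=np.array(p)[:2]-TC; c,s=np.cos(TY),np.sin(TY); return np.array([c*d[0]+s*d[1],-s*d[0]+c*d[1]])
def tool():
    o=ctrl.get_obs(); return o,Ro.from_euler('xyz',o['eef_rot']).as_matrix()
def go(pos,yaw,o=None):
    """tool-frame delta to world pos with tool x down, tool y direction = angle yaw"""
    o,R=tool(); x=np.array([0,0,-1.]); y=np.array([np.cos(yaw),np.sin(yaw),0]); z=np.cross(x,y)
    Rt=np.stack([x,y,z],1); d=R.T@(np.array(pos)-o['ee_pos'])*1000
    rv=Ro.from_matrix(R.T@Rt).as_rotvec(); print('shift mm',d.round(1),'rotvec',rv.round(4)); return d,rv
def st():
    o,R=tool(); print('t',o['time_s'],'p',o['ee_pos'].round(4),'yaw_y',np.arctan2(R[1,1],R[0,1]).round(4),'xax',R[:,0].round(4),'q',o['qpos'].round(3),'F',o['force'].round(2),'M',o['moment'].round(3),'g',o['grip_width'].round(4))
E
python3 - <<'E'
from h import *
st(); o,R=tool(); print(R.round(4))
go([.516,.3035,.13],-.024+np.pi/2);go([.516,.3035,.13],-.024-np.pi/2)
E
```

```text
Traceback (most recent call last):
  File "h.py", line 38, in st
    o,R=tool(); print('t',o['time_s'],'p',o['ee_pos'].round(4),'yaw_y',np.arctan2(R[1,1],R[0,1]).round(4),'xax',R[:,0].round(4),'q',o['qpos'].round(3),'F',o['force'].round(2),'M',o['moment'].round(3),'g',o['grip_width'].round(4))
                                                                                                                                                                                                            ^^^^^^^^^^^^^^^^^^^^^
AttributeError: 'float' object has no attribute 'round'
```

```bash
sed -i "s/o\['grip_width'\].round(4)/round(o['grip_width'],4)/" h.py
python3 - <<'E'
from h import *
st(); o,R=tool(); print(R.round(4))
go([.516,.3035,.13],-.024+np.pi/2);go([.516,.3035,.13],-.024-np.pi/2)
E
```

```text
t 0.1 p [0.1671 0.5237 0.1696] yaw_y 1.262 xax [-4.e-04 -1.e-03 -1.e+00] q [ 1.195  0.3    1.522 -0.     1.321 -0.067] F [-0.37 -0.07  0.47] M [0.052 0.006 0.004] g 0.0937
[[-4.000e-04  3.039e-01  9.527e-01]
 [-1.000e-03  9.527e-01 -3.039e-01]
 [-1.000e+00 -1.100e-03 -1.000e-04]]
shift mm [  39.7 -103.7  399.4] rotvec [-2.848e-01 -2.000e-04  1.000e-03]
shift mm [  39.7 -103.7  399.4] rotvec [2.8568e+00 1.5000e-03 3.0000e-04]
```

play_rows(deltas=[[[0,0,0,-0.095,0,0,94],[0,0,0,-0.095,0,0,94],[0,0,0,-0.095,0,0,94],[4,-23,39,0,0,0,94],[4,-23,39,0,0,0,94],[4,-23,39,0,0,0,94],[4,-23,39,0,0,0,94],[4,-23,39,0,0,0,94],[4,-23,39,0,0,0,94],[4,-23,39,0,0,0,94]]], grip_force=50)

```text
time_s: 1.1
ee_pos: [0.4376, 0.3552, 0.1418]
eef_rot: [-2.621, 1.57, -2.645]
force: [-0.7, 1.0, -0.4]
grip_width: 0.0942
```

```bash
python3 - <<'E'
from h import *
st(); go([.516,.3035,.058],-.024+np.pi/2)
E
```

```text
t 1.1 p [0.4376 0.3552 0.1418] yaw_y 1.547 xax [-3.e-04 -2.e-04 -1.e+00] q [ 0.617  0.354  1.517  0.     1.271 -0.93 ] F [-0.7   1.03 -0.35] M [ 0.018 -0.002  0.046] g 0.0942
shift mm [ 83.8 -49.8  79.7] rotvec [ 0.0002 -0.0003  0.0002]
```

play_rows(deltas=[[[0,-20,36,0,0,0,94],[0,-20,36,0,0,0,94],[0,0,0,0,0,0,94]]])

```text
time_s: 1.4
ee_pos: [0.5102, 0.312, 0.1413]
eef_rot: [-1.987, 1.57, -2.015]
force: [-0.7, -0.2, 0.4]
grip_width: 0.094
```

```bash
python3 - <<'E'
from h import *
st(); go([.516,.3035,.058],-.024+np.pi/2)
snap('side','side1'); snap('top','top1')
crop('side1',200,100,320,205,6,'s1')
E
```

```text
t 1.4 p [0.5102 0.312  0.1413] yaw_y 1.5429 xax [-4.e-04 -9.e-04 -1.e+00] q [ 4.880e-01  4.310e-01  1.412e+00 -1.000e-03  1.300e+00 -1.055e+00] F [-0.71 -0.24  0.41] M [0.071 0.075 0.062] g 0.094
shift mm [83.3 -8.2  6.1] rotvec [-0.0039 -0.0004  0.0009]
```

View pics/s1.png

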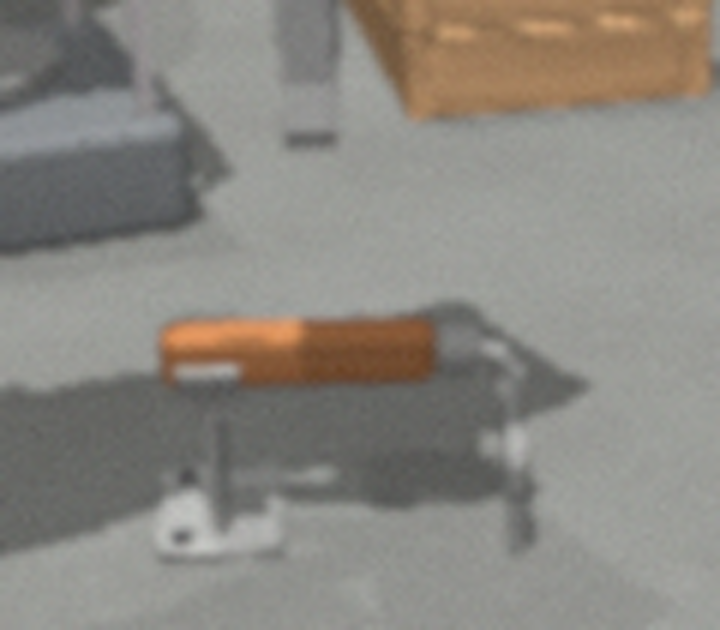

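View pics/top1.png

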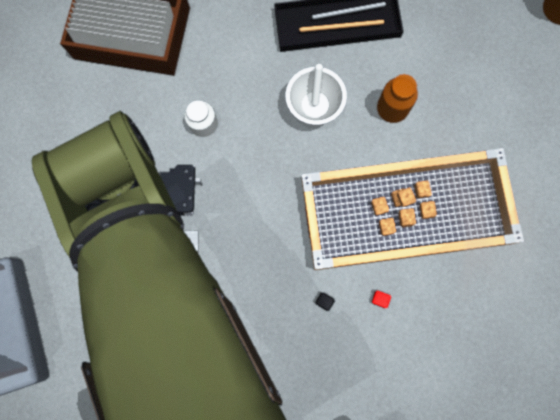

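The open gripper hovers above the handle in line with it, and nothing is in the way of going down.

play_rows(deltas=[[[10,-8,6,0,0,0,94],[15,0,0,0,0,0,94],[15,0,0,0,0,0,94],[15,0,0,0,0,0,94],[15,0,0,0,0,0,94],[13,0,0,0,0,0,94],[0,0,0,0,0,0,94]]])

```text
time_s: 2.2
ee_pos: [0.5121, 0.3063, 0.0569]
eef_rot: [-2.633, 1.568, -2.657]
force: [0.4, 0.2, -0.8]
grip_width: 0.0941
```

```bash
python3 - <<'E'
from h import *
st(); go([.516,.3035,.058],-.024+np.pi/2)
snap('side','side2')
crop('side2',200,100,320,205,6,'s2')
E
```

```text
t 2.2 p [0.5121 0.3063 0.0569] yaw_y 1.5472 xax [-0.0028 -0.0015 -1.    ] q [ 0.478  0.515  1.495 -0.     1.134 -1.07 ] F [ 0.35  0.17 -0.75] M [0.03  0.019 0.016] g 0.0941
shift mm [-1.1 -2.7  3.9] rotvec [ 0.0004 -0.0027  0.0015]
```

View pics/s2.png

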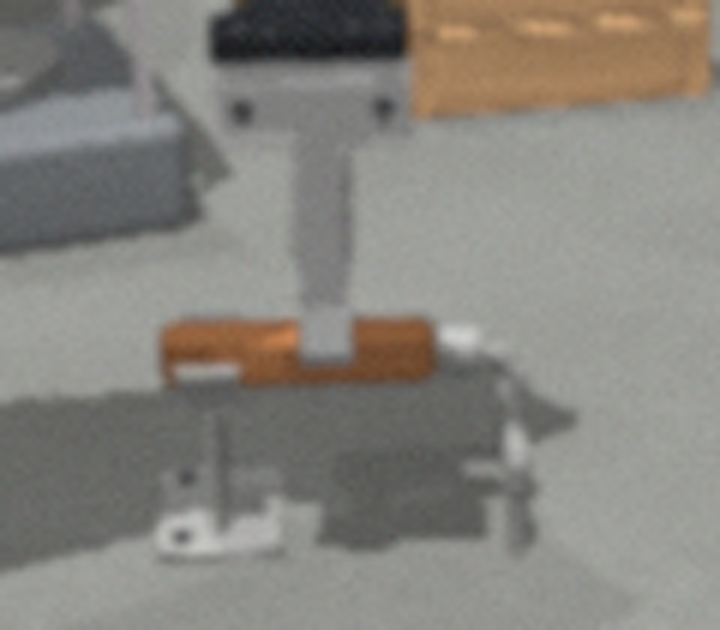

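play_rows(deltas=[[[0,-3,4,0,0,0,94],[0,0,0,0,0,0,60],[0,0,0,0,0,0,30],[0,0,0,0,0,0,10],[0,0,0,0,0,0,10],[0,0,0,0,0,0,10],[0,0,0,0,0,0,10],[0,0,0,0,0,0,10]]], grip_force=55)

```text
time_s: 3.05
ee_pos: [0.517, 0.3036, 0.0591]
eef_rot: [-2.152, 1.571, -2.175]
force: [-0.3, 0.1, 0.5]
grip_width: 0.0412
```

```bash
python3 - <<'E'
from h import *
st()
E
```

```text
t 3.05 p [0.517  0.3036 0.0591] yaw_y 1.547 xax [-0. -0. -1.] q [ 0.47   0.516  1.488 -0.     1.138 -1.077] F [-0.33  0.1   0.46] M [-0.013  0.029  0.039] g 0.0412
```

play_rows(deltas=[[[0,0,0,0,0,0,5],[0,0,0,0,0,0,5],[0,0,0,0,0,0,5],[0,0,0,0,0,0,5],[0,0,0,0,0,0,5]]])

```text
time_s: 3.55
ee_pos: [0.517, 0.3036, 0.0591]
eef_rot: [-1.598, 1.571, -1.622]
force: [1.0, 0.1, 0.4]
grip_width: 0.0054
```

```bash
python3 - <<'E'
from h import *
st()
E
```

```text
t 3.55 p [0.517  0.3036 0.0591] yaw_y 1.547 xax [-0. -0. -1.] q [ 0.47   0.516  1.488 -0.     1.137 -1.077] F [1.   0.14 0.38] M [ 0.038 -0.005  0.065] g 0.0054
```

The fingers shut to 5 mm, so they missed the 20 mm handle. I'll look again.

```bash
python3 - <<'E'
from h import *
snap('side','side3'); snap('top','top3')
crop('side3',200,100,320,205,6,'s3');crop('top3',140,100,260,270,3.5,'t3')
c=load('side3'); o,R=tool(); print(proj(c,[o['ee_pos'],o['ee_pos']+[0,0,.019],[.516,.3035,.088],[.516,.3035,.062],[.441,.3035,.075],[.551,.3035,.075]]))
E
```

```text
[[257.38851081 164.2378699 ]
 [257.05645881 157.0174637 ]
 [256.45213299 153.24635068]
 [256.91574677 163.19626804]
 [224.91464517 159.46548446]
 [271.41142478 157.69599656]]
```

View pics/s3.png

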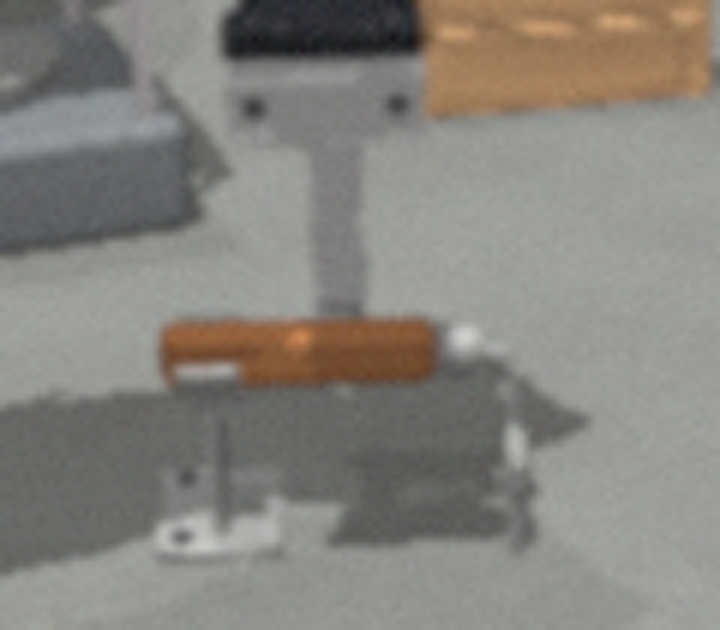

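View pics/t3.png

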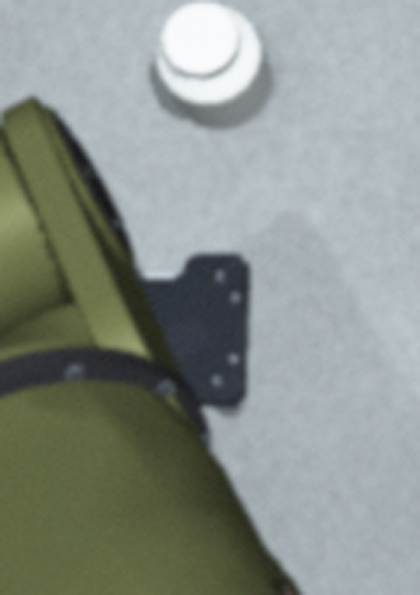

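```bash
python3 - <<'E'
from h import *
c=load('side3')
f=lambda p:((p-[200,100])*6+2.5).round(1)
for y in(.312,.312-.0475,.312-.06): print('side1 tip',y,f(proj(c,[[.5102,y,.1413]])))
for y in(.3063,.3063-.0475,.3063-.06): print('side2 tip',y,f(proj(c,[[.5121,y,.0569]])))
t=load('top3')
# gripper palm top-plate right edge in top3
print(unproj(t,[(140+245/3.5,100+330/3.5),(140+245/3.5,100+260/3.5),(140+245/3.5,100+400/3.5)],.175))
print(campos(c),c['rvec'],c['tvec'],t['rvec'],t['tvec'])
# triangulate handle butt: top (172.5,249.5) & side
E
```

```text
side1 tip 0.312 [[319.9 186.4]]
side1 tip 0.2645 [[320.8 234.2]]
side1 tip 0.252 [[321.1 247.5]]
side2 tip 0.3063 [[334.7 390.5]]
side2 tip 0.25880000000000003 [[336.2 445.2]]
side2 tip 0.24630000000000002 [[336.7 460.4]]
[[0.52333964 0.2223872  0.175     ]
 [0.55770568 0.22251123 0.175     ]
 [0.48948499 0.22226501 0.175     ]]
[ 0.51983905 -0.56638924  0.48476775] [ 2.1138025  -0.08194568  0.03607141] [-0.55644314  0.14535309  0.70375613] [ 2.0878909  -2.14039589  0.18838286] [0.11515719 0.53182949 0.93772862]
```

```bash
python3 - <<'E'
from h import *
c=load('side0')
y=np.array([.3039,.9527,0]); p=np.array([.1671,.5237,.1696])
print(proj(c,[p,p+.047*y,p-.047*y,p+[0,0,.04],p+[0,0,.04]+.047*y,p+[0,0,.04]-.047*y]))
crop('side0',50,0,250,150,4,'s0g')
crop('side2',200,0,320,205,3.5,'s2g')
E
```

```text
[[123.02120839  95.70274124]
 [132.63530128  90.77203503]
 [112.68059766 101.00605109]
 [119.74208343  80.58471499]
 [129.65609944  76.10155978]
 [109.06356338  85.41358179]]
```

View pics/s0g.png

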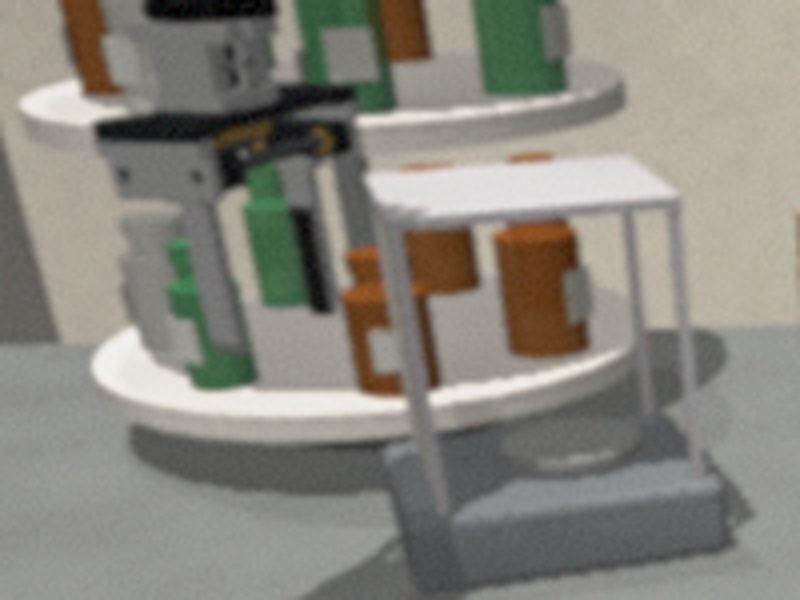

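View pics/s2g.png

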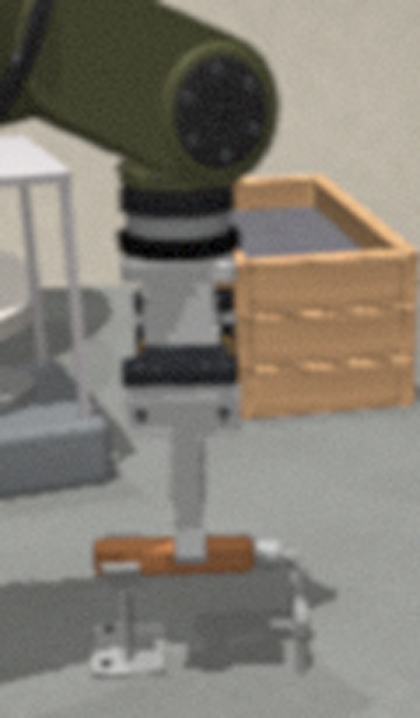

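The fingertips show about 37 mm higher in the image than the reported TCP would put them. This also holds for the start picture. So they closed just above the handle. I'll open and go down by that amount, then check by picture.

play_rows(deltas=[[[0,0,0,0,0,0,60],[0,0,0,0,0,0,60],[0,0,0,0,0,0,60],[0,0,0,0,0,0,60],[0,0,0,0,0,0,60],[0,0,0,0,0,0,60],[0,0,0,0,0,0,60],[0,0,0,0,0,0,60]]])

```text
time_s: 4.45
ee_pos: [0.517, 0.3036, 0.0592]
eef_rot: [0.271, 1.571, 0.248]
force: [0.1, -0.4, 0.1]
grip_width: 0.0592
```

play_rows(deltas=[[[8,0,0,0,0,0,60],[8,0,0,0,0,0,60],[8,0,0,0,0,0,60],[8,0,0,0,0,0,60],[4,0,0,0,0,0,60],[0,0,0,0,0,0,60]]])

```text
time_s: 5.05
ee_pos: [0.5167, 0.3034, 0.0223]
eef_rot: [-2.657, 1.57, -2.68]
force: [0.7, 0.9, -0.1]
grip_width: 0.0602
```

```bash
python3 - <<'E'
from h import *
st();snap('side','side4')
crop('side4',200,100,320,205,6,'s4')
E
```

```text
t 5.05 p [0.5167 0.3034 0.0223] yaw_y 1.547 xax [-1.1e-03 -5.0e-04 -1.0e+00] q [ 0.47   0.563  1.512  0.     1.068 -1.077] F [ 0.65  0.85 -0.14] M [0.029 0.015 0.005] g 0.0602
```

View pics/s4.png

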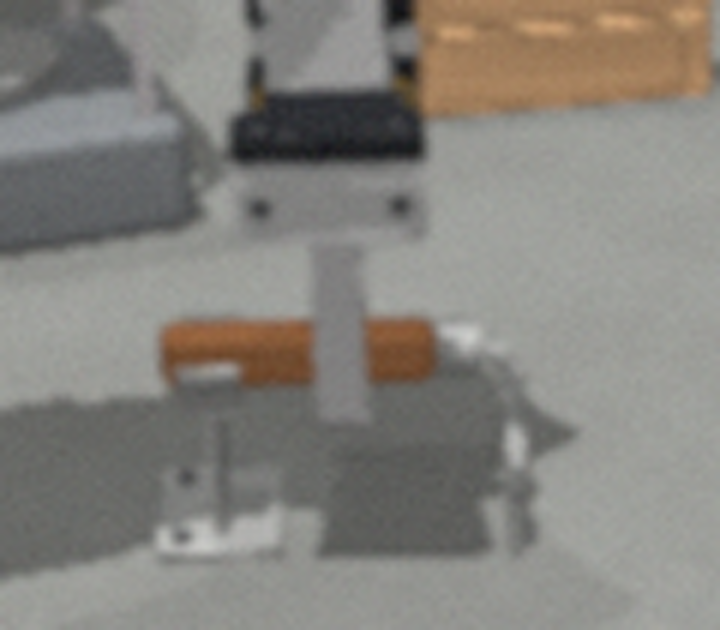

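play_rows(deltas=[[[0,0,0,0,0,0,5],[0,0,0,0,0,0,5],[0,0,0,0,0,0,5],[0,0,0,0,0,0,5],[0,0,0,0,0,0,5],[0,0,0,0,0,0,5],[0,0,0,0,0,0,5],[0,0,0,0,0,0,5],[0,0,0,0,0,0,5]]], grip_force=55)

```text
time_s: 6.0
ee_pos: [0.517, 0.3037, 0.0232]
eef_rot: [0.941, 1.571, 0.917]
force: [-0.1, 0.8, 0.9]
grip_width: 0.0197
```

```bash
python3 - <<'E'
from h import *
st();c=load('side4')
print(((proj(c,[[.5167,.3034-.03,.022],[.5167,.3034-.042,.022],[.5167,.3034-.042,.057],[.5167,.3034-.042,.062]])-[200,100])*6+2.5))
E
```

```text
t 6.0 p [0.517  0.3037 0.0232] yaw_y 1.547 xax [ 1.e-04  1.e-04 -1.e+00] q [ 0.47   0.561  1.511  0.     1.069 -1.077] F [-0.08  0.76  0.89] M [ 0.168  0.115 -0.01 ] g 0.0197
[[351.21901553 505.93721096]
 [351.78714025 520.70299946]
 [348.11476764 441.33652672]
 [347.57839644 429.74459583]]
```

Gripped, the opening is 19.7 mm. Now I'll lift.

play_rows(deltas=[[[-5,0,0,0,0,0,5],[-15,0,0,0,0,0,5],[-20,0,0,0,0,0,5],[-20,0,0,0,0,0,5],[-20,0,0,0,0,0,5],[-20,0,0,0,0,0,5],[-10,0,0,0,0,0,5],[0,0,0,0,0,0,5]]])

```text
time_s: 6.8
ee_pos: [0.5176, 0.3038, 0.135]
eef_rot: [0.475, 1.568, 0.451]
force: [0.4, -0.1, -1.4]
grip_width: 0.0195
```

```bash
python3 - <<'E'
from h import *
st();snap('side','side5')
crop('side5',200,60,320,205,4,'s5')
E
```

```text
t 6.8 p [0.5176 0.3038 0.135 ] yaw_y 1.547 xax [ 0.0024  0.0012 -1.    ] q [ 0.47   0.438  1.416 -0.     1.285 -1.077] F [ 0.4  -0.12 -1.41] M [ 0.018  0.023 -0.048] g 0.0195
```

View pics/s5.png

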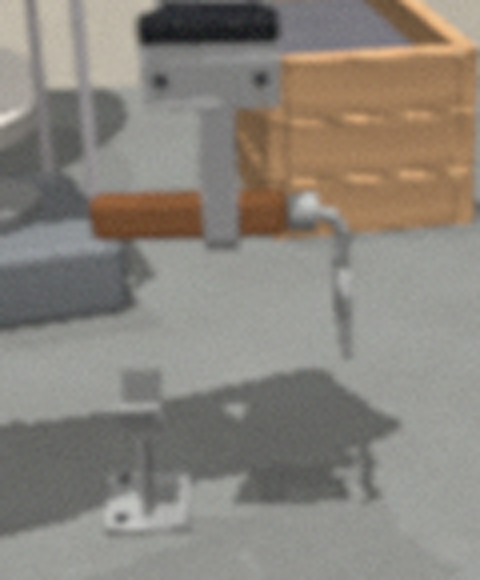

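The rake is held level, tips clear of the bench at crop (345,355). Now I'll turn it.

play_rows(deltas=[[[0,0,0,0.144,0,0,5],[0,0,0,0.144,0,0,5],[0,0,0,0.144,0,0,5],[0,0,0,0.144,0,0,5],[0,0,0,0.144,0,0,5],[0,0,0,0.144,0,0,5],[0,0,0,0.144,0,0,5],[0,0,0,0.144,0,0,5],[0,0,0,0.144,0,0,5],[0,0,0,0.144,0,0,5]]])

```text
time_s: 7.85
ee_pos: [0.5165, 0.3033, 0.1318]
eef_rot: [-1.202, 1.569, -2.672]
force: [-0.2, 0.3, -1.9]
grip_width: 0.0193
```

```bash
cat >>h.py <<'E'
def tips():
    o,R=tool(); y=R[:,1]; xr=np.array([y[1],-y[0]])  # rake x = yaw_y-90deg
    p=o['ee_pos'][:2]-0.001*xr+.065*xr
    print('tips tray',(w2t(p)*1000).round(1),'z',round((o['ee_pos'][2]-.0232)*1000,1))
def togrip(x,y,z,yaw=TY):
    """tips at tray coords mm -> delta"""
    xr=np.array([np.sin(yaw),-np.cos(yaw)]); p=t2w(x/1000,y/1000)-.064*xr
    return go([p[0],p[1],z/1000+.0232],yaw)
E
python3 - <<'E'
from h import *
st();tips();togrip(0,112,90)
E
```

```text
t 7.85 p [0.5165 0.3033 0.1318] yaw_y 0.101 xax [-0.0019 -0.001  -1.    ] q [0.47  0.442 1.419 0.    1.283 0.369] F [-0.15  0.26 -1.92] M [0.007 0.019 0.017] g 0.0193
tips tray [ 49.2 376. ] z 108.6
shift mm [ 18.9 -47.7 264.4] rotvec [-0.007   0.0008  0.002 ]
```

play_rows(deltas=[[[0,-6,33,-0.007,0,0,5],[0,-6,33,0,0,0,5],[0,-6,33,0,0,0,5],[0,-6,33,0,0,0,5],[0,-6,33,0,0,0,5],[0,-6,33,0,0,0,5],[0,-6,33,0,0,0,5],[0,-6,33,0,0,0,5],[15,0,0,0,0,0,5],[0,0,0,0,0,0,5]]])

```text
time_s: 8.85
ee_pos: [0.4978, 0.0352, 0.1159]
eef_rot: [-1.701, 1.567, 3.123]
force: [0.3, 0.4, -2.8]
grip_width: 0.0195
```

```bash
python3 - <<'E'
from h import *
st();tips();togrip(0,112,45)
snap('side','side6');snap('top','top6'); crop('side6',150,130,380,410,2.5,'s6'); crop('top6',230,130,530,330,2.6,'t6')
E
```

```text
t 8.85 p [0.4978 0.0352 0.1159] yaw_y 0.1124 xax [-4.e-03  1.e-04 -1.e+00] q [-0.003  0.243  1.725  0.     1.177 -0.115] F [ 0.26  0.37 -2.79] M [-0.078  0.086  0.003] g 0.0195
tips tray [  2.4 111.5] z 92.7
shift mm [47.7 -1.9 -0.5] rotvec [ 0.0044 -0.0005  0.004 ]
```

View pics/s6.png

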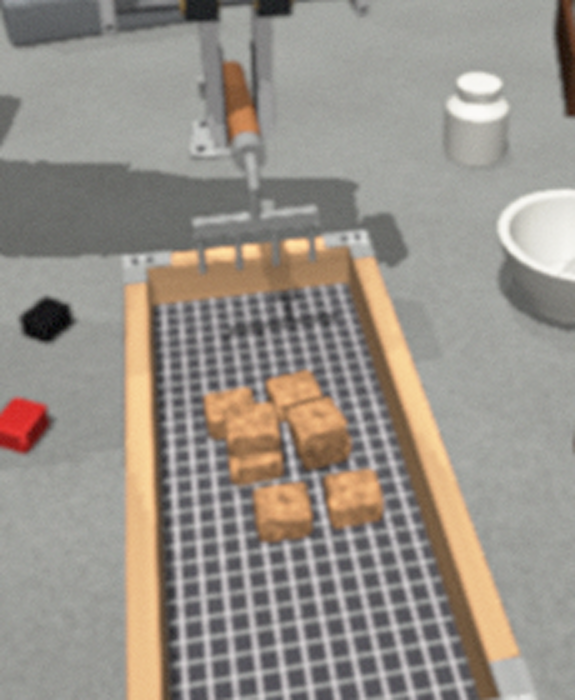

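View pics/t6.png

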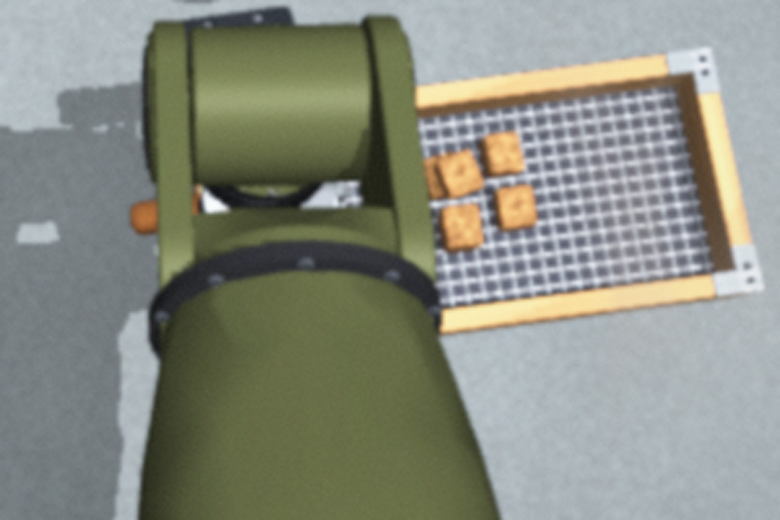

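```bash
cat >>h.py <<'E'
def predtips(c):
    o,R=tool(); y=R[:2,1]; xr=np.array([y[1],-y[0]]); p=o['ee_pos'][:2]+.064*xr; z=o['ee_pos'][2]-.0232
    return proj(c,[[*(p+y*a),z] for a in(-.036,-.012,.012,.036)])
E
python3 - <<'E'
from h import *
c=load('side6'); print((predtips(c)-[150,130])*2.5)
E
```

```text
[[203.25718863 266.05456486]
 [239.93141626 261.77700909]
 [276.19190153 257.54771081]
 [312.04560666 253.36585797]]
```

Predicted columns match the tips, and the rows are about 2 px lower, so the tips may hang up to 5 mm low. I'll go down carefully.

play_rows(deltas=[[[12,-2,0,0,0,0,5],[12,0,0,0,0,0,5],[12,0,0,0,0,0,5],[12,0,0,0,0,0,5],[8,0,0,0,0,0,5],[4,0,0,0,0,0,5],[0,0,0,0,0,0,5]]])

```text
time_s: 9.65
ee_pos: [0.497, 0.0356, 0.0576]
eef_rot: [-1.631, 1.57, -3.088]
force: [-0.0, -0.7, -1.7]
grip_width: 0.0197
```

```bash
python3 - <<'E'
from h import *
st();tips()
snap('side','side7');crop('side7',210,200,310,270,7,'s7'); print((predtips(load('side7'))-[210,200])*7)
E
```

```text
t 9.65 p [0.497  0.0356 0.0576] yaw_y 0.114 xax [-8.e-04 -0.e+00 -1.e+00] q [-0.002  0.315  1.785 -0.     1.043 -0.116] F [-0.03 -0.66 -1.68] M [-0.029  0.113  0.019] g 0.0197
tips tray [  1.7 112. ] z 34.4
[[161.00127606 453.7737036 ]
 [259.11282872 441.25582145]
 [356.16692091 428.87285884]
 [452.18055716 416.62264619]]
```

View pics/s7.png

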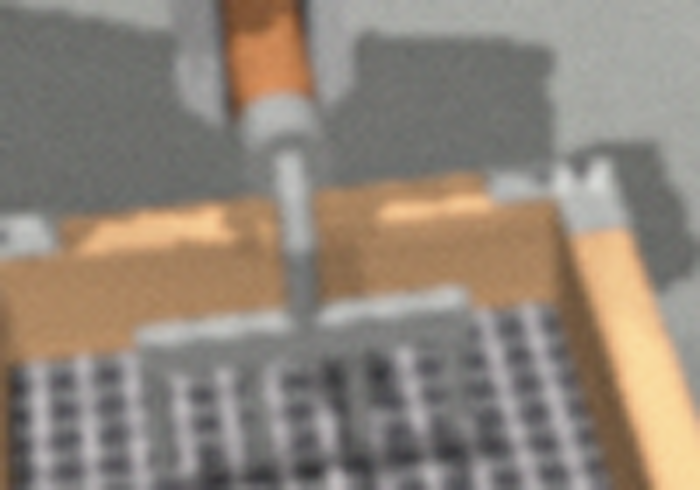

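play_rows(deltas=[[[2,0,0,0,0,0,5],[2,0,0,0,0,0,5],[1,0,0,0,0,0,5],[0,0,0,0,0,0,5]]])

```text
time_s: 10.1
ee_pos: [0.4971, 0.0356, 0.0531]
eef_rot: [-2.08, 1.571, 2.747]
force: [-0.3, -0.0, -2.2]
grip_width: 0.0198
```

play_rows(deltas=[[[0.5,0,0,0,0,0,5],[0.5,0,0,0,0,0,5],[0,0,0,0,0,0,5]]])

```text
time_s: 10.4
ee_pos: [0.4971, 0.0356, 0.0521]
eef_rot: [-1.67, 1.571, -3.127]
force: [0.0, 0.3, -2.6]
grip_width: 0.0196
```

play_rows(deltas=[[[0.5,0,0,0,0,0,5],[0.5,0,0,0,0,0,5],[0,0,0,0,0,0,5]]])

```text
time_s: 10.7
ee_pos: [0.4971, 0.0356, 0.0511]
eef_rot: [-1.665, 1.571, -3.122]
force: [-0.2, -0.2, -1.9]
grip_width: 0.0196
```

play_rows(deltas=[[[0.6,0,0,0,0,0,5],[0.6,0,0,0,0,0,5]]])

```text
time_s: 10.9
ee_pos: [0.4971, 0.0357, 0.0499]
eef_rot: [-2.24, 1.571, 2.586]
force: [-0.3, 0.5, -1.7]
grip_width: 0.0194
```

play_rows(deltas=[[[0.6,0,0,0,0,0,5],[0.6,0,0,0,0,0,5]]])

```text
time_s: 11.1
ee_pos: [0.4971, 0.0356, 0.0487]
eef_rot: [-1.692, 1.571, 3.135]
force: [-0.1, -0.3, -1.6]
grip_width: 0.0197
```

play_rows(deltas=[[[0.6,0,0,0,0,0,5],[0.6,0,0,0,0,0,5]]])

```text
time_s: 11.3
ee_pos: [0.4971, 0.0356, 0.0475]
eef_rot: [2.317, 1.571, 0.86]
force: [-0.5, 0.8, -2.1]
grip_width: 0.0198
```

play_rows(deltas=[[[0.5,0,0,0,0,0,5],[0.5,0,0,0,0,0,5]]])

```text
time_s: 11.5
ee_pos: [0.4971, 0.0356, 0.0465]
eef_rot: [-1.381, 1.571, -2.838]
force: [-0.3, 0.6, -1.8]
grip_width: 0.0194
```

play_rows(deltas=[[[0.5,0,0,0,0,0,5],[0.5,0,0,0,0,0,5]]])

```text
time_s: 11.7
ee_pos: [0.4971, 0.0356, 0.0455]
eef_rot: [-1.386, 1.571, -2.843]
force: [-0.4, 0.1, -2.1]
grip_width: 0.0194
```

play_rows(deltas=[[[0.5,0,0,0,0,0,5],[0.5,0,0,0,0,0,5]]])

```text
time_s: 11.9
ee_pos: [0.4971, 0.0356, 0.0445]
eef_rot: [-2.063, 1.571, 2.763]
force: [0.2, -0.1, -0.8]
grip_width: 0.0196
```

play_rows(deltas=[[[0.3,0,0,0,0,0,5],[0,0,0,0,0,0,5]]])

```text
time_s: 12.1
ee_pos: [0.4971, 0.0356, 0.0442]
eef_rot: [-1.96, 1.571, 2.866]
force: [0.3, 0.2, -1.9]
grip_width: 0.0198
```

play_rows(deltas=[[[0.5,0,0,0,0,0,5],[0,0,0,0,0,0,5]]])

```text
time_s: 12.3
ee_pos: [0.4971, 0.0356, 0.0437]
eef_rot: [3.131, 1.571, 1.674]
force: [0.2, 0.5, -2.3]
grip_width: 0.0195
```

play_rows(deltas=[[[0.5,0,0,0,0,0,5],[0.5,0,0,0,0,0,5]]])

```text
time_s: 12.5
ee_pos: [0.4971, 0.0356, 0.0427]
eef_rot: [-1.72, 1.571, 3.107]
force: [0.1, -0.4, -2.0]
grip_width: 0.0197
```

play_rows(deltas=[[[0.5,0,0,0,0,0,5],[0.5,0,0,0,0,0,5]]])

```text
time_s: 12.7
ee_pos: [0.4971, 0.0356, 0.0417]
eef_rot: [-1.457, 1.571, -2.914]
force: [0.1, 0.2, -1.2]
grip_width: 0.0196
```

play_rows(deltas=[[[0.4,0,0,0,0,0,5],[0,0,0,0,0,0,5]]])

```text
time_s: 12.9
ee_pos: [0.4971, 0.0356, 0.0413]
eef_rot: [-1.274, 1.571, -2.73]
force: [-0.3, -0.4, -1.7]
grip_width: 0.0194
```

play_rows(deltas=[[[0.5,0,0,0,0,0,5],[0.3,0,0,0,0,0,5]]])

```text
time_s: 13.1
ee_pos: [0.4971, 0.0356, 0.0405]
eef_rot: [-0.717, 1.571, -2.173]
force: [0.7, -0.1, -1.8]
grip_width: 0.0194
```

play_rows(deltas=[[[0.5,0,0,0,0,0,5],[0.3,0,0,0,0,0,5]]])

```text
time_s: 13.3
ee_pos: [0.4971, 0.0356, 0.0397]
eef_rot: [-1.469, 1.571, -2.925]
force: [0.5, 0.6, -2.1]
grip_width: 0.0195
```

play_rows(deltas=[[[0.5,0,0,0,0,0,5],[0.3,0,0,0,0,0,5]]])

```text
time_s: 13.5
ee_pos: [0.4972, 0.0357, 0.039]
eef_rot: [1.914, 1.571, 0.458]
force: [0.0, 0.6, -1.1]
grip_width: 0.0199
```

play_rows(deltas=[[[0.3,0,0,0,0,0,5],[0,0,0,0,0,0,5]]])

```text
time_s: 13.7
ee_pos: [0.4972, 0.0357, 0.0388]
eef_rot: [1.705, 1.571, 0.248]
force: [-0.6, 1.5, 0.3]
grip_width: 0.0196
```

Contact: the vertical force rose by about 2.2 N at ee_z = 0.0388, which puts the mesh about 8 mm below new. I'll draw the rake along here on empty mesh.

play_rows(deltas=[[[0,0,-3,0,0,0,5],[0,0,-4,0,0,0,5],[0,0,-4,0,0,0,5],[0,0,-4,0,0,0,5],[0,0,-4,0,0,0,5]]])

```text
time_s: 14.2
ee_pos: [0.4949, 0.0549, 0.0386]
eef_rot: [-0.122, 1.571, -1.578]
force: [0.7, -0.6, 0.1]
grip_width: 0.0198
```

```bash
python3 - <<'E'
from h import *
st();tips()
E
```

```text
t 14.2 p [0.4949 0.0549 0.0386] yaw_y 0.1142 xax [-0.e+00 -1.e-04 -1.e+00] q [ 0.037  0.342  1.8   -0.     1.    -0.077] F [ 0.68 -0.56  0.11] M [-0.393  0.017 -0.051] g 0.0198
tips tray [  1.8 131.4] z 15.4
```

play_rows(deltas=[[[0,0,-4,0,0,0,5],[0,0,-4,0,0,0,5],[0,0,-4,0,0,0,5],[0,0,3,0,0,0,5],[0,0,4,0,0,0,5],[0,0,4,0,0,0,5],[0,0,4,0,0,0,5],[0,0,4,0,0,0,5],[0,0,4,0,0,0,5],[0,0,4,0,0,0,5]]])

```text
time_s: 15.2
ee_pos: [0.4967, 0.0392, 0.0387]
eef_rot: [2.014, 1.571, 0.557]
force: [-0.0, 1.7, 0.4]
grip_width: 0.0197
```

```bash
python3 - <<'E'
from h import *
st();tips()
E
```

```text
t 15.2 p [0.4967 0.0392 0.0387] yaw_y 0.1138 xax [ 0.  0. -1.] q [ 0.005  0.342  1.799  0.     1.    -0.109] F [-0.04  1.68  0.41] M [0.209 0.149 0.   ] g 0.0197
tips tray [  1.9 115.6] z 15.5
```

play_rows(deltas=[[[-15,0,0,0,0,0,5],[-20,0,0,0,0,0,5],[-25,0,0,0,0,0,5],[0,1,28,0,0,0,5],[0,1,28,0,0,0,5],[0,1,28,0,0,0,5],[0,1,28,0,0,0,5],[0,1,28,0,0,0,5],[0,0,0,0,0,0,5]]])

```text
time_s: 16.1
ee_pos: [0.5175, -0.1017, 0.0983]
eef_rot: [-0.869, 1.57, -2.328]
force: [0.2, 0.2, -1.5]
grip_width: 0.0196
```

```bash
python3 - <<'E'
from h import *
st();tips()
snap('side','side8');crop('side8',150,180,380,410,2.5,'s8'); print((predtips(load('side8'))-[150,180])*2.5)
snap('top','top8'); crop('top8',290,140,530,280,3.3,'t8')
E
```

```text
t 16.1 p [ 0.5175 -0.1017  0.0983] yaw_y 0.1112 xax [-5.e-04 -5.e-04 -1.e+00] q [-2.630e-01  3.220e-01  1.668e+00 -1.000e-03  1.152e+00 -3.740e-01] F [ 0.17  0.25 -1.52] M [ 0.028  0.081 -0.008] g 0.0196
tips tray [  7.2 -26.8] z 75.1
[[230.05857162 315.89647645]
 [273.5215186  309.70528148]
 [316.40938758 303.59600502]
 [358.73351723 297.56703191]]
```

View pics/s8.png

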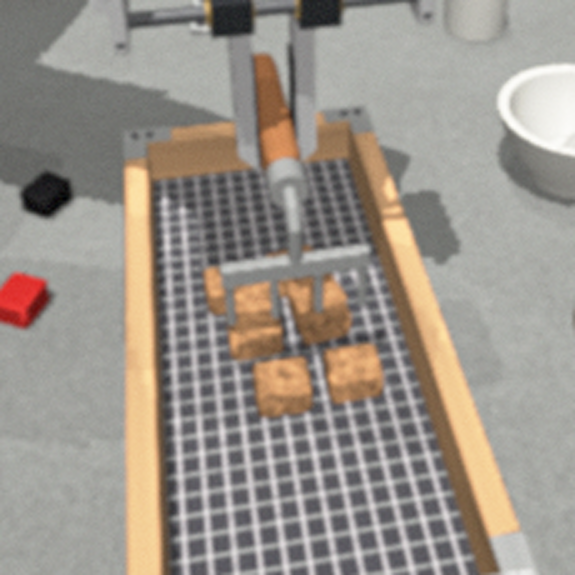

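View pics/t8.png

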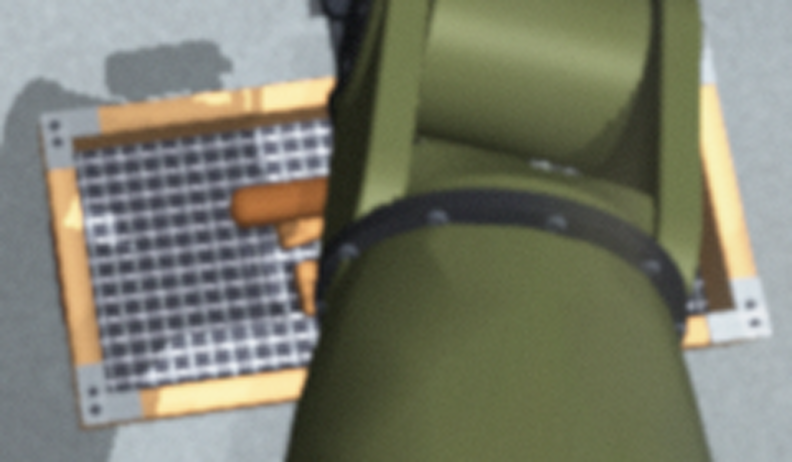

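play_rows(deltas=[[[12,0,0,0,0,0,5],[12,0,0,0,0,0,5],[8,0,0,0,0,0,5],[0,0,0,0,0,0,5]]])

```text
time_s: 16.6
ee_pos: [0.5167, -0.0983, 0.0649]
eef_rot: [-1.935, 1.568, 2.892]
force: [-1.0, 0.1, -1.8]
grip_width: 0.0196
```

```bash
python3 - <<'E'
from h import *
st();tips()
snap('side','side9');crop('side9',150,180,380,410,2.5,'s9')
E
```

```text
t 16.6 p [ 0.5167 -0.0983  0.0649] yaw_y 0.1146 xax [-2.7e-03  7.0e-04 -1.0e+00] q [-0.258  0.362  1.7   -0.     1.083 -0.372] F [-1.03  0.13 -1.76] M [0.027 0.107 0.031] g 0.0196
tips tray [  6.9 -23.3] z 41.7
```

View pics/s9.png

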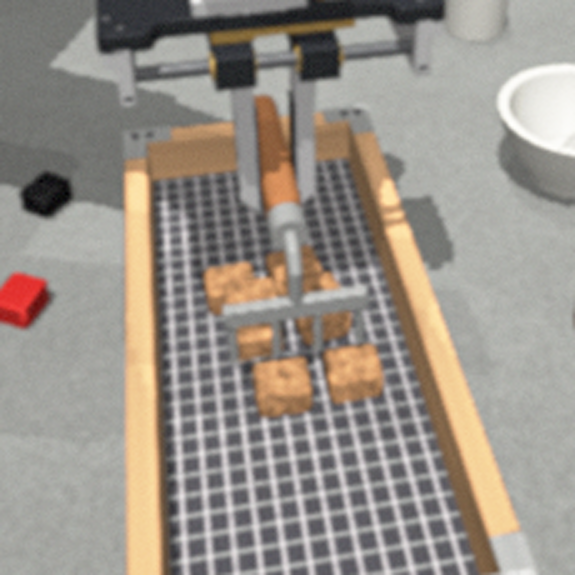

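Tips are just behind the two stacks and above the front singles. I'll push the top pieces toward +y.

play_rows(deltas=[[[0,0,-4,0,0,0,5],[0,0,-5,0,0,0,5],[0,0,-5,0,0,0,5],[0,0,-5,0,0,0,5],[0,0,-5,0,0,0,5],[0,0,-5,0,0,0,5],[0,0,-5,0,0,0,5],[0,0,-5,0,0,0,5],[0,0,-5,0,0,0,5],[0,0,-5,0,0,0,5]]])

```text
time_s: 17.65
ee_pos: [0.5119, -0.0498, 0.0666]
eef_rot: [-1.343, 1.571, -2.8]
force: [-0.2, -0.5, -2.0]
grip_width: 0.0197
```

```bash
python3 - <<'E'
from h import *
st();tips()
snap('side','side10');crop('side10',150,180,380,410,2.5,'s10')
E
```

```text
t 17.65 p [ 0.5119 -0.0498  0.0666] yaw_y 0.114 xax [-0. -0. -1.] q [-0.168  0.334  1.733 -0.     1.074 -0.282] F [-0.16 -0.54 -2.  ] M [-0.077  0.02   0.004] g 0.0197
tips tray [ 7.4 25.4] z 43.4
```

View pics/s10.png

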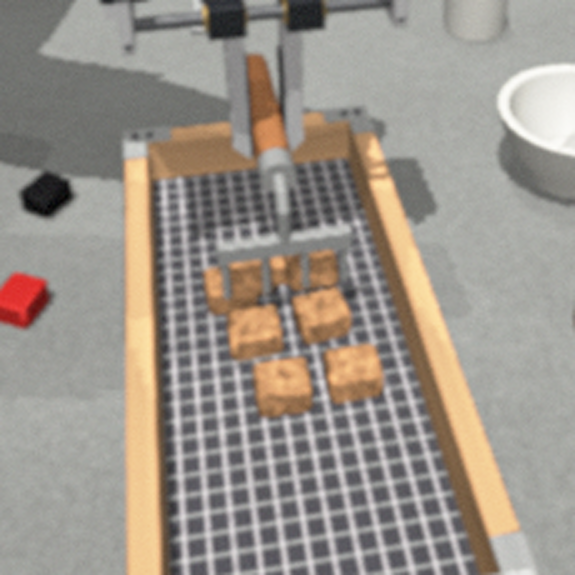

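play_rows(deltas=[[[0,0,-5,0,0,0,5],[0,0,-5,0,0,0,5],[0,0,-5,0,0,0,5],[0,0,-5,0,0,0,5],[0,0,-5,0,0,0,5],[0,0,-5,0,0,0,5],[0,0,-5,0,0,0,5],[0,0,-5,0,0,0,5],[0,0,-5,0,0,0,5],[0,0,-5,0,0,0,5]]])

```text
time_s: 18.7
ee_pos: [0.5063, -0.0001, 0.0666]
eef_rot: [-2.585, 1.571, 2.241]
force: [-0.4, -0.5, -1.6]
grip_width: 0.0198
```

```bash
python3 - <<'E'
from h import *
st();tips()
snap('side','side11');crop('side11',180,200,340,320,4.5,'s11')
snap('top','top11');crop('top11',290,140,530,280,3.3,'t11')
E
```

```text
t 18.7 p [ 5.063e-01 -1.000e-04  6.660e-02] yaw_y 0.114 xax [-0.  0. -1.] q [-0.073  0.318  1.756  0.     1.068 -0.187] F [-0.44 -0.47 -1.57] M [-0.002  0.094 -0.005] g 0.0198
tips tray [ 7.1 75.4] z 43.4
```

View pics/s11.png

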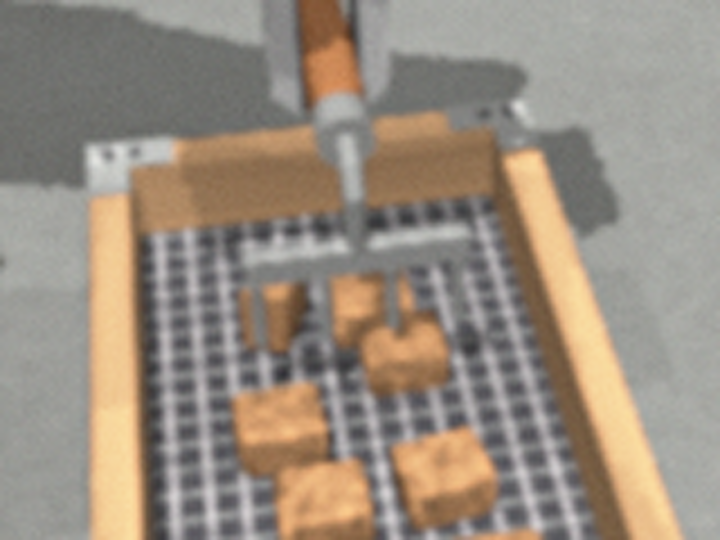

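View pics/t11.png

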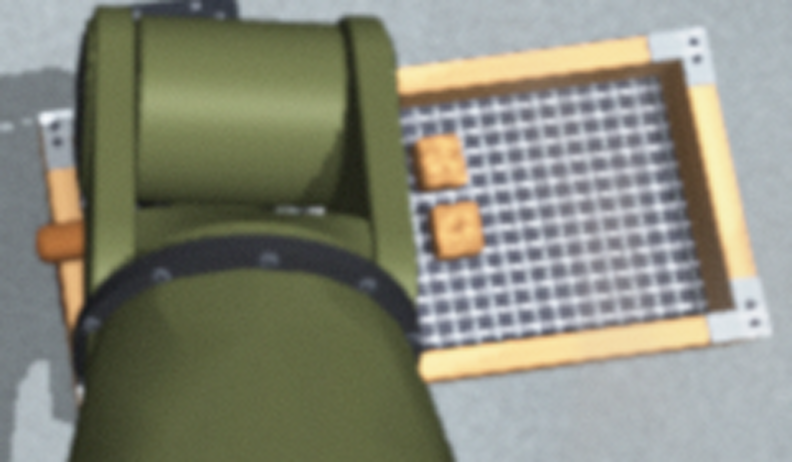

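play_rows(deltas=[[[0,0,-5,0,0,0,5],[0,0,-5,0,0,0,5],[0,0,-5,0,0,0,5],[0,0,-5,0,0,0,5],[0,0,0,0,0,0,5],[-20,0,5,0,0,0,5],[-20,0,20,0,0,0,5],[0,0,30,0,0,0,5],[0,0,30,0,0,0,5],[0,0,0,0,0,0,5]]])

```text
time_s: 19.8
ee_pos: [0.5139, -0.0678, 0.1067]
eef_rot: [0.388, 1.57, -1.072]
force: [0.6, -0.1, -2.0]
grip_width: 0.0199
```

```bash
python3 - <<'E'
from h import *
st();tips();togrip(13,-6,80)
snap('side','side12');crop('side12',180,200,360,350,4.3,'s12')
E
```

```text
t 19.8 p [ 0.5139 -0.0678  0.1067] yaw_y 0.1114 xax [ 3.e-04 -6.e-04 -1.e+00] q [-2.020e-01  2.920e-01  1.686e+00 -1.000e-03  1.163e+00 -3.130e-01] F [ 0.56 -0.12 -2.  ] M [0.    0.005 0.024] g 0.0199
tips tray [7.2 7.4] z 83.5
shift mm [ 3.5  5.9 13.4] rotvec [ 0.0034  0.0006 -0.0002]
```

View pics/s12.png

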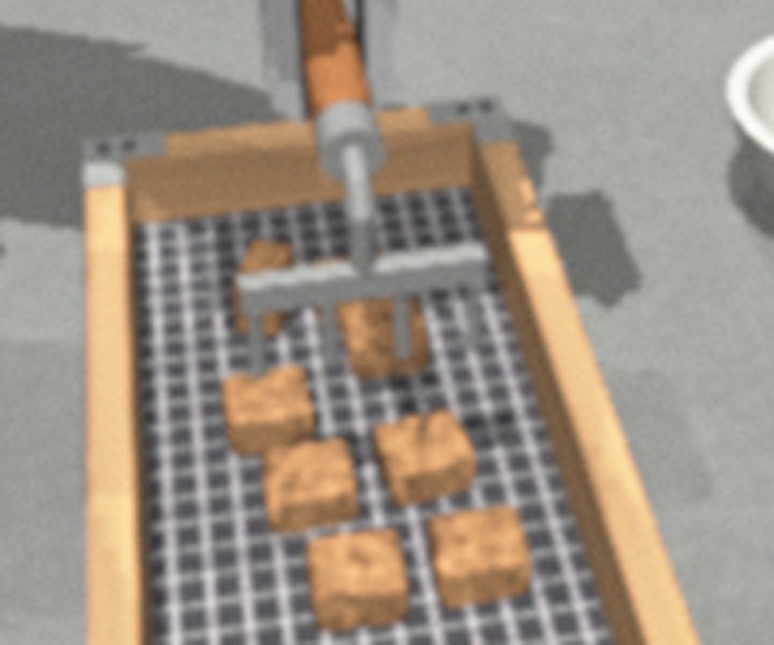

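```bash
cat >>h.py <<'E'
def sidept(fn,pts,o,k,z):
    c=load(fn); P=unproj(c,[(o[0]+(a+.5)/k-.5,o[1]+(b+.5)/k-.5) for a,b in pts],z)
    return np.array([(w2t(p)*1000).round(0) for p in P])
E
python3 - <<'E'
from h import *
print(sidept('side12',[(278,528),(355,518),(395,503),(472,485)],(180,200),4.3,.016))
print(sidept('side12',[(308,540),(400,530),(430,520),(520,508)],(180,200),4.3,.036))
E
```

```text
[[-27.  -1.]
 [  0.  -1.]
 [ 15.   3.]
 [ 43.   6.]]
[[-18. -26.]
 [ 12. -27.]
 [ 23. -25.]
 [ 54. -25.]]
```

play_rows(deltas=[[[0,6,10,0,0,0,5],[0,1,5,0,0,0,5],[12,0,0,0,0,0,5],[12,0,0,0,0,0,5],[12,0,0,0,0,0,5],[0,0,0,0,0,0,5]]])

```text
time_s: 20.45
ee_pos: [0.5211, -0.0787, 0.0683]
eef_rot: [-1.909, 1.567, 2.918]
force: [-0.8, -0.3, -1.4]
grip_width: 0.0196
```

```bash
python3 - <<'E'
from h import *
st();tips()
snap('side','side13');crop('side13',180,200,360,350,4.3,'s13')
E
```

```text
t 20.45 p [ 0.5211 -0.0787  0.0683] yaw_y 0.1143 xax [-3.6e-03  8.0e-04 -1.0e+00] q [-0.219  0.36   1.693  0.     1.092 -0.334] F [-0.84 -0.35 -1.4 ] M [ 0.004  0.035 -0.021] g 0.0196
tips tray [13.4 -4.3] z 45.1
```

View pics/s13.png

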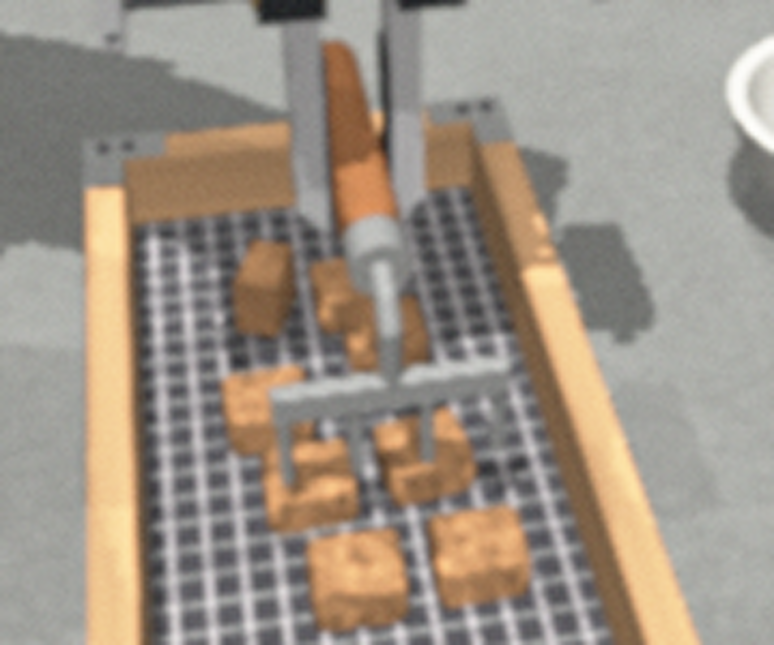

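play_rows(deltas=[[[0,0,5,0,0,0,5],[8,0,0,0,0,0,5],[8,0,0,0,0,0,5],[6,0,0,0,0,0,5],[0,0,0,0,0,0,5]]])

```text
time_s: 21.0
ee_pos: [0.5223, -0.084, 0.0475]
eef_rot: [-1.916, 1.569, 2.911]
force: [-0.2, -0.1, -1.6]
grip_width: 0.0195
```

```bash
python3 - <<'E'
from h import *
st();tips()
snap('side','side14');crop('side14',180,200,360,350,4.3,'s14')
E
```

```text
t 21.0 p [ 0.5223 -0.084   0.0475] yaw_y 0.114 xax [-1.7e-03  4.0e-04 -1.0e+00] q [-0.229  0.391  1.705  0.     1.047 -0.343] F [-0.17 -0.08 -1.62] M [-0.022  0.118  0.025] g 0.0195
tips tray [14.1 -9.7] z 24.3
```

View pics/s14.png

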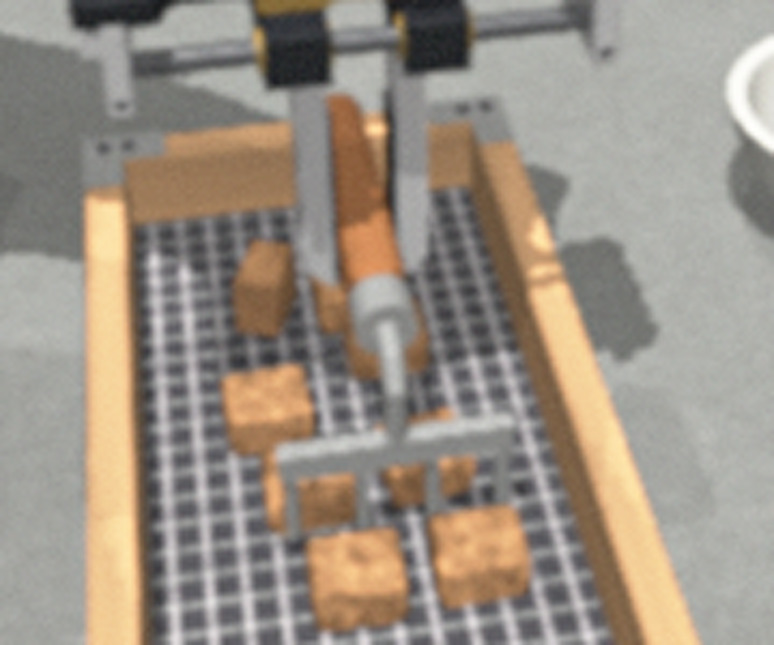

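play_rows(deltas=[[[3,0,0,0,0,0,5],[2,0,0,0,0,0,5],[0,0,0,0,0,0,5],[0,0,0,0,0,0,5]]])

```text
time_s: 21.45
ee_pos: [0.523, -0.0842, 0.0437]
eef_rot: [1.289, 1.571, -0.168]
force: [-0.8, -0.2, -2.3]
grip_width: 0.0197
```

play_rows(deltas=[[[2,0,0,0,0,0,5],[1.5,0,0,0,0,0,5],[0.7,0,0,0,0,0,5],[0,0,0,0,0,0,5]]])

```text
time_s: 21.85
ee_pos: [0.5229, -0.0842, 0.0394]
eef_rot: [-1.915, 1.571, 2.911]
force: [0.3, 0.0, -1.7]
grip_width: 0.0196
```

play_rows(deltas=[[[0.5,0,0,0,0,0,5],[0,0,0,0,0,0,5]]])

```text
time_s: 22.05
ee_pos: [0.523, -0.0842, 0.039]
eef_rot: [1.505, 1.571, 0.048]
force: [-0.4, 1.2, 0.3]
grip_width: 0.0197
```

play_rows(deltas=[[[0,0,3,0,0,0,5],[0,0,4,0,0,0,5],[0,0,4,0,0,0,5],[0,0,4,0,0,0,5],[0,0,4,0,0,0,5],[0,0,4,0,0,0,5],[0,0,4,0,0,0,5],[0,0,4,0,0,0,5]]])

```text
time_s: 22.85
ee_pos: [0.5265, -0.1153, 0.039]
eef_rot: [1.6, 1.571, 0.143]
force: [-0.4, 1.2, -0.0]
grip_width: 0.0197
```

```bash
python3 - <<'E'
from h import *
st();tips()
E
```

```text
t 22.85 p [ 0.5265 -0.1153  0.039 ] yaw_y 0.114 xax [ 1.e-04  0.e+00 -1.e+00] q [-0.284  0.422  1.684  0.     1.036 -0.398] F [-0.44  1.25 -0.02] M [ 0.216  0.075 -0.045] g 0.0197
tips tray [ 14.8 -41.3] z 15.8
```

play_rows(deltas=[[[0,0,5,0,0,0,5],[0,0,5,0,0,0,5],[0,0,5,0,0,0,5],[0,0,5,0,0,0,5],[0,0,5,0,0,0,5],[0,0,5,0,0,0,5],[0,0,5,0,0,0,5],[0,0,5,0,0,0,5],[0,0,5,0,0,0,5],[0,0,0,0,0,0,5]]])

```text
time_s: 23.85
ee_pos: [0.5317, -0.1605, 0.039]
eef_rot: [0.23, 1.57, -1.227]
force: [0.1, -0.9, -0.4]
grip_width: 0.0197
```

```bash
python3 - <<'E'
from h import *
st();tips()
snap('side','side15');crop('side15',150,190,380,420,2.6,'s15')
E
```

```text
t 23.85 p [ 0.5317 -0.1605  0.039 ] yaw_y 0.1136 xax [ 2.e-04 -6.e-04 -1.e+00] q [-3.590e-01  4.540e-01  1.637e+00 -1.000e-03  1.051e+00 -4.720e-01] F [ 0.1  -0.86 -0.43] M [-0.317  0.009  0.036] g 0.0197
tips tray [ 15.  -86.8] z 15.8
```

View pics/s15.png

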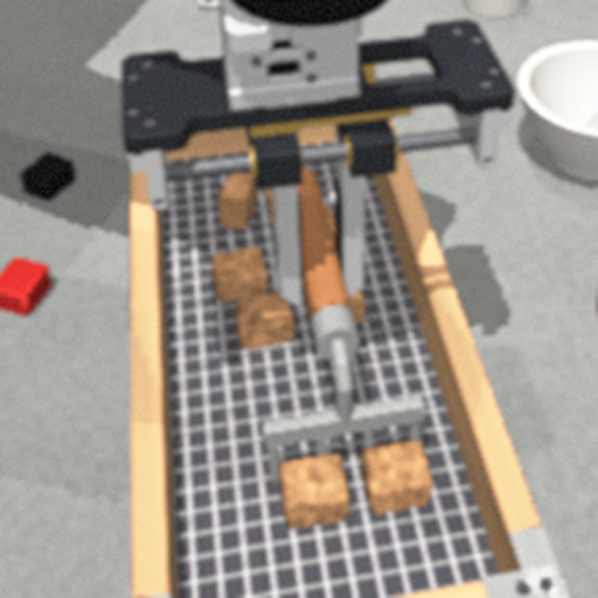

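play_rows(deltas=[[[0,0,-3,0,0,0,5],[-15,0,0,0,0,0,5],[-25,0,0,0,0,0,5],[-30,0,0,0,0,0,5],[-30,0,-20,0,0,0,5],[0,0,-40,0,0,0,5],[0,0,-40,0,0,0,5],[0,0,-40,0,0,0,5],[0,0,-40,0,0,0,5],[0,0,-40,0,0,0,5]]])

```text
time_s: 24.9
ee_pos: [0.5055, 0.0637, 0.1389]
eef_rot: [-2.179, 1.571, 2.647]
force: [1.1, 0.7, -2.0]
grip_width: 0.0197
```

play_rows(deltas=[[[0,0,-40,0,0,0,5],[0,0,-40,0,0,0,5],[0,0,-40,0,0,0,5],[0,0,-40,0,0,0,5],[0,0,-40,0,0,0,5],[0,0,0,0,0,0,5]]])

```text
time_s: 25.5
ee_pos: [0.482, 0.2645, 0.1386]
eef_rot: [-2.394, 1.57, 2.437]
force: [0.2, -0.9, -1.5]
grip_width: 0.0194
```

```bash
python3 - <<'E'
from h import *
st();go([.517,.3037,.1332],TY)
snap('side','side16');crop('side16',180,200,400,420,2.7,'s16')
snap('top','top16');crop('top16',290,140,530,280,3.3,'t16')
E
```

```text
t 25.5 p [0.482  0.2645 0.1386] yaw_y 0.1182 xax [-6.e-04  5.e-04 -1.e+00] q [4.350e-01 3.270e-01 1.561e+00 1.000e-03 1.254e+00 3.160e-01] F [ 0.19 -0.88 -1.51] M [-0.073  0.057 -0.008] g 0.0194
shift mm [  5.4  39.4 -34.8] rotvec [ 0.0102 -0.0006  0.0006]
```

View pics/s16.png

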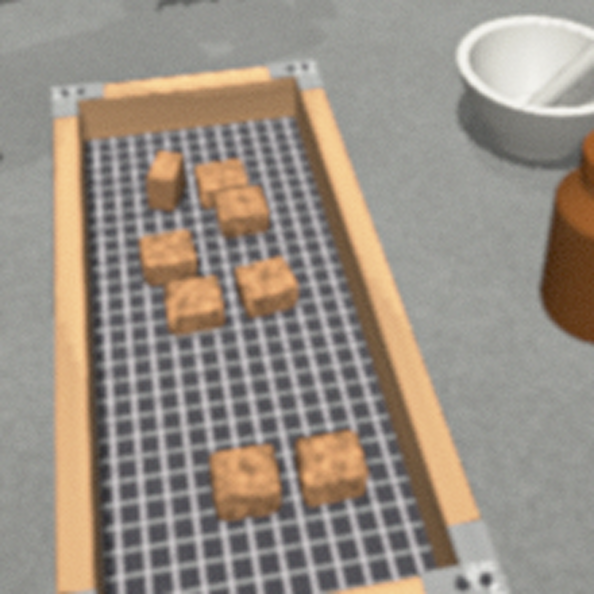

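View pics/t16.png

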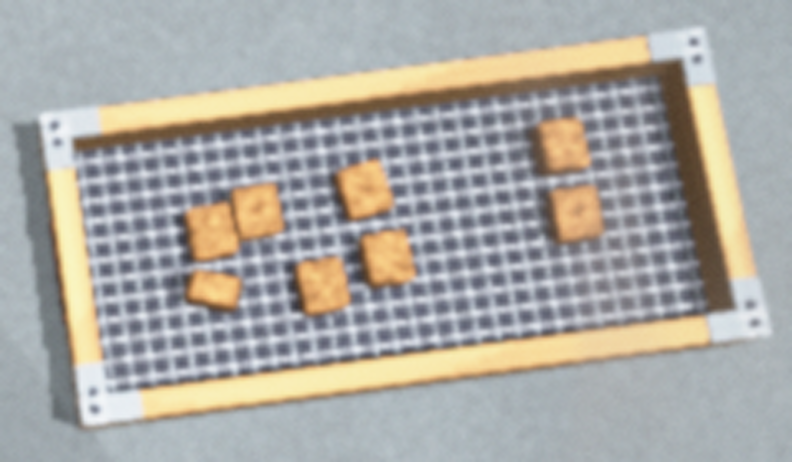

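```bash
python3 - <<'E'
from h import *
crop('side16',230,245,300,335,8,'s16b'); crop('top16',338,185,425,245,8,'t16b')
c=load('top16'); 
for q in [(258,210),(212,231),(213,290),(323,285),(388,257),(364,189),(563,145),(577,214)]:
    print((w2t(unproj(c,[(290+q[0]/3.3,140+q[1]/3.3)],.036)[0])*1000).round(0))
E
```

```text
[20. 76.]
[ 11. 105.]
[-23. 110.]
[-29.  46.]
[-18.   6.]
[24. 13.]
[  34. -107.]
[  -7. -107.]
```

View pics/s16b.png

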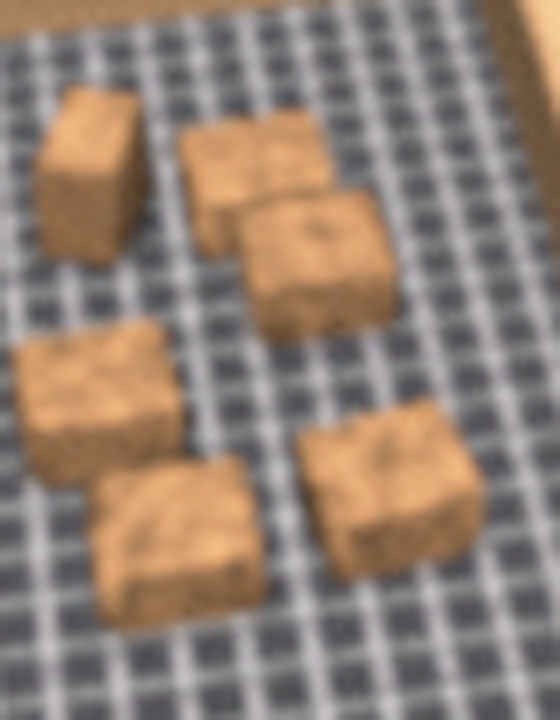

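View pics/t16b.png

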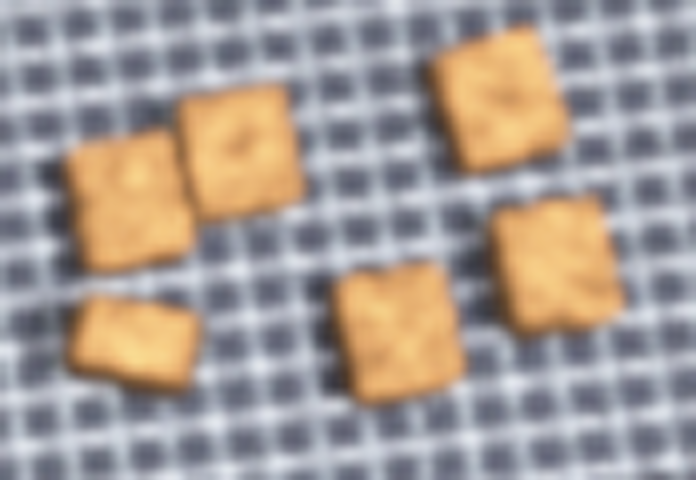

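All eight pieces lie flat in one layer: two at y≈-107, three at 6, 13 and 46, three at 76, 105 and 110. A and its neighbour only lie side by side. Now I'll return the rake.

play_rows(deltas=[[[0,20,-17,0,0,0,5],[0,20,-18,0,0,0,5],[0,0,0,-0.143,0,0,5],[0,0,0,-0.143,0,0,5],[0,0,0,-0.143,0,0,5],[0,0,0,-0.143,0,0,5],[0,0,0,-0.143,0,0,5],[0,0,0,-0.143,0,0,5],[0,0,0,-0.143,0,0,5],[0,0,0,-0.143,0,0,5]]])

```text
time_s: 26.6
ee_pos: [0.5194, 0.2986, 0.1389]
eef_rot: [-2.135, 1.57, -2.443]
force: [-0.5, 0.1, -1.2]
grip_width: 0.0193
```

play_rows(deltas=[[[0,0,0,-0.143,0,0,5],[0,0,0,-0.143,0,0,5],[0,0,0,0,0,0,5]]])

```text
time_s: 26.9
ee_pos: [0.5194, 0.2987, 0.1389]
eef_rot: [-2.164, 1.57, -2.19]
force: [0.2, -0.5, -1.7]
grip_width: 0.0195
```

```bash
python3 - <<'E'
from h import *
st();go([.517,.3037,.0292],1.547)
E
```

```text
t 26.9 p [0.5194 0.2987 0.1389] yaw_y 1.5451 xax [-2.e-04 -3.e-04 -1.e+00] q [ 0.461  0.435  1.412 -0.     1.296 -1.084] F [ 0.21 -0.47 -1.65] M [-0.02   0.013 -0.038] g 0.0195
shift mm [109.7   5.   -2.5] rotvec [-0.0019 -0.0002  0.0003]
```

play_rows(deltas=[[[0,5,-2.5,0,0,0,5],[20,0,0,0,0,0,5],[20,0,0,0,0,0,5],[20,0,0,0,0,0,5],[15,0,0,0,0,0,5],[10,0,0,0,0,0,5],[5,0,0,0,0,0,5],[0,0,0,0,0,0,5]]])

```text
time_s: 27.7
ee_pos: [0.5168, 0.3049, 0.0487]
eef_rot: [-2.616, 1.57, -2.643]
force: [-0.5, -0.7, -1.8]
grip_width: 0.0198
```

```bash
python3 - <<'E'
from h import *
st();go([.517,.3037,.0237],1.547)
snap('side','side17');crop('side17',200,100,320,205,6,'s17')
E
```

```text
t 27.7 p [0.5168 0.3049 0.0487] yaw_y 1.5432 xax [-4.e-04 -2.e-04 -1.e+00] q [ 0.472  0.53   1.493 -0.     1.119 -1.071] F [-0.47 -0.66 -1.83] M [ 0.     0.083 -0.018] g 0.0198
shift mm [25.  -1.2  0.3] rotvec [-0.0038 -0.0004  0.0002]
```

View pics/s17.png

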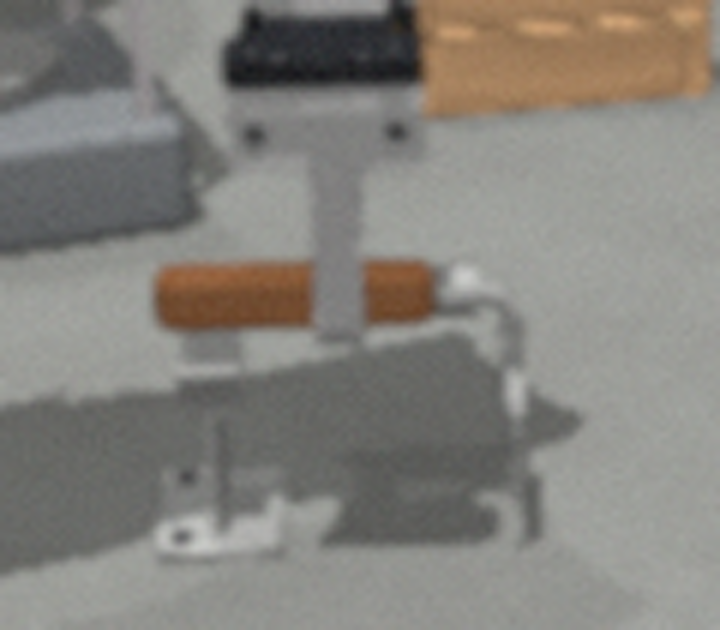

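play_rows(deltas=[[[8,-1,0,0,0,0,5],[7,0,0,0,0,0,5],[4,0,0,0,0,0,5],[2,0,0,0,0,0,5],[2,0,0,0,0,0,5],[0,0,0,0,0,0,5]]])

```text
time_s: 28.35
ee_pos: [0.5168, 0.3039, 0.0258]
eef_rot: [-2.43, 1.571, -2.457]
force: [-0.8, 0.4, -2.1]
grip_width: 0.0197
```

play_rows(deltas=[[[1,0,0,0,0,0,5],[0.8,0,0,0,0,0,5],[0,0,0,0,0,0,5]]])

```text
time_s: 28.65
ee_pos: [0.5168, 0.3039, 0.0241]
eef_rot: [-2.819, 1.571, -2.846]
force: [-0.2, 0.2, -2.3]
grip_width: 0.0196
```

play_rows(deltas=[[[0.6,0,0,0,0,0,5],[0.5,0,0,0,0,0,5],[0,0,0,0,0,0,5]]])

```text
time_s: 28.95
ee_pos: [0.5169, 0.304, 0.0232]
eef_rot: [0.618, 1.571, 0.591]
force: [-0.1, -0.3, -0.2]
grip_width: 0.0196
```

Down at the original height, with the weight now taken by the bench. I'll release.

play_rows(deltas=[[[0,0,0,0,0,0,30],[0,0,0,0,0,0,50],[0,0,0,0,0,0,60],[0,0,0,0,0,0,60],[0,0,0,0,0,0,60],[0,0,0,0,0,0,60],[0,0,0,0,0,0,60],[-5,0,0,0,0,0,60],[-10,0,0,0,0,0,60],[-20,0,0,0,0,0,60]]])

```text
time_s: 29.95
ee_pos: [0.5163, 0.3037, 0.0581]
eef_rot: [-2.634, 1.569, -2.661]
force: [1.4, -0.8, 0.2]
grip_width: 0.0599
```

play_rows(deltas=[[[-30,0,0,0,0,0,60],[-30,0,0,0,0,0,60],[-30,0,0,0,0,0,60],[0,0,-35,0,0,0,60],[0,0,-35,0,0,0,60],[0,0,-35,0,0,0,60],[0,0,-35,0,0,0,60],[0,0,0,0,0,0,60]]])

```text
time_s: 30.75
ee_pos: [0.3742, 0.308, 0.1493]
eef_rot: [0.897, 1.57, 0.872]
force: [-0.5, 0.4, -0.1]
grip_width: 0.0599
```

```bash
python3 - <<'E'
from h import *
st()
snap('side','side18');crop('side18',200,100,320,205,6,'s18');snap('top','top18')
E
```

```text
t 30.75 p [0.3742 0.308  0.1493] yaw_y 1.5459 xax [ 7.e-04  8.e-04 -1.e+00] q [ 0.613  0.173  1.728  0.     1.239 -0.933] F [-0.55  0.37 -0.06] M [ 0.054 -0.009 -0.005] g 0.0599
```

View pics/s18.png

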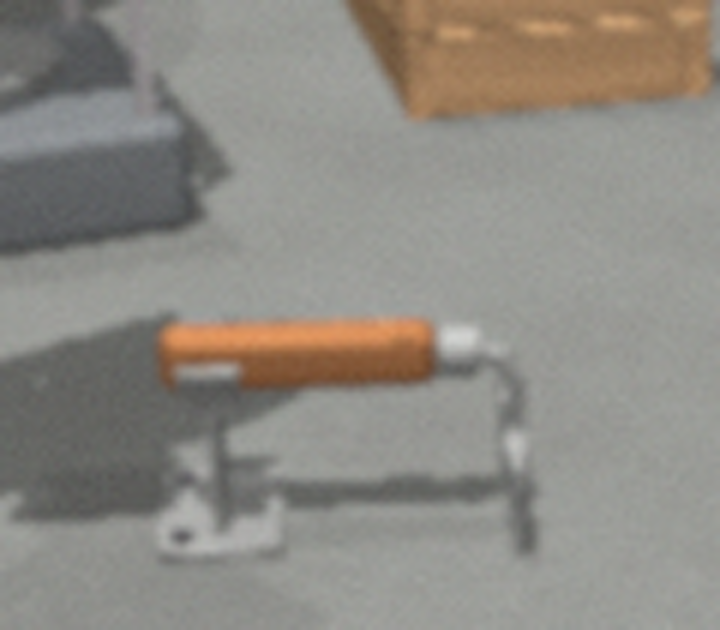

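View pics/top18.png

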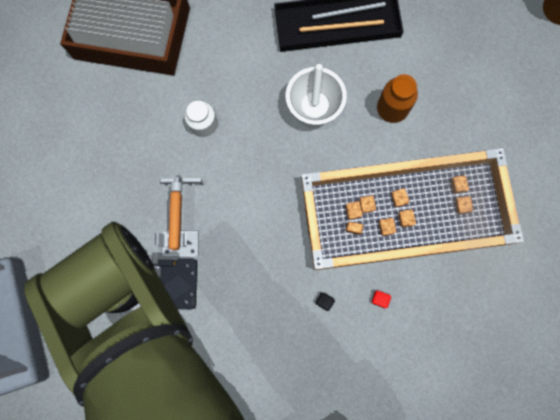

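View pics/side18.png

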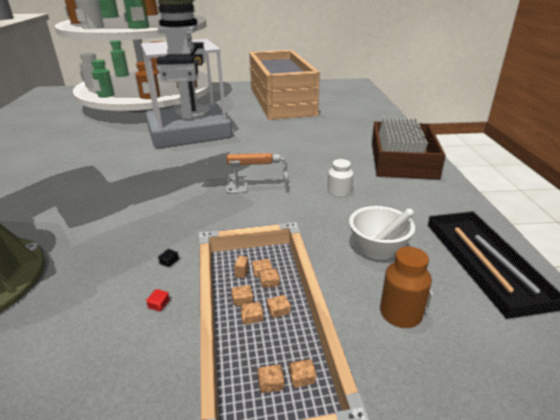

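The rake is back as at the start: handle in the saddle, crop (160–435, 350), tips on the bench. The pieces are unchanged, the jars and mortar stand where they were, and the gripper is clear.

```bash
python3 - <<'E'
from station import hand_in
print(hand_in())
E
```

```text
the job is handed in; nothing more can be done
None
```

The job is handed in at about 31 s of the 64 s allowed. All eight pieces lie in one layer in the tray and the rake is back on its rest. No verdict was reported.

**What I did**
- I took the rake and felt for the mesh. It met the tines at about 15.8 mm above the bench, so it has sagged roughly 8 mm.
- I drew the rake along empty mesh at about 2 N.
- I pushed the two top pieces off the stacks toward +y with the tines held above the lower layer.
- I then raked the two front pieces to -y with the tines on the mesh, again at about 2 N.
- I laid the rake back where I picked it up.

**Last checks**
- **Pieces:** estimated positions along the tray are y ≈ -107 and -107 (first third), 6, 13 and 46 (middle), and 76, 105 and 110 (last third). None is on top of another. One stands on edge, and two lie side by side, probably touching.
- **Rake:** in the last side picture it lies as it did at the start, handle in the saddle and tines down on the bench.
- **Bystanders:** the jars and mortar look unmoved in both pictures.

**What went wrong or disagreed**
- **First grasp:** it closed on air. The fingertips sit about 40 mm higher than the reported TCP. I corrected by picture and from then on worked relative to the rake's height at the grasp.
- **Tine tips:** they showed about 4 mm further toward -y than my calculation, and I allowed for that.
- **Contact force:** I only read it at the end of each move, as the change in a noisy wrist-force reading. Brief peaks in between were not seen.

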